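Take the baren out of its case for printing

TASK

Swing the lid of the grey case up by its bar and push it past its balance point so that it stays fully open by itself, then lift the baren (the flat black rubbing pad with a wooden bar handle) out of its sloping nest. Set it down gently, flat side down, on the middle of the sheet-covered printing block, and leave the ink tin, the gouge and the brayer where they are.

Things in the scene. Friction and masses are not known exactly. Their poses are not given: they have to be found in the camera images.
- case: Grey clamshell case, fixed; 170 (x) x 150 (y) x 128 mm closed, without bar. Origin: centre of its underside; +x points from the opening to the hinge side (roughly to the robot's left). Rim 60 mm high, walls 4 mm. Inside, a black nest slopes 0.6 rad (34 degrees), rising to +x; along its upper edge a wall stands square to it, 58 mm tall, 40 mm from the handle's mid-plane, leaning over the nest.
- lid (a joint): Opening angle of the case lid in rad: 0 closed, 1.9 fully open against its stop. Free hinge, lid 0.25 kg, 68 mm deep; its balance point is at about 1.08 rad: let go below that it falls shut, beyond 1.15 it falls open by itself and stays. Open, it stands up to 0.23 m above the table and leans, with its bar, 150 mm past the hinge line: carry things over it or round it.
- lid_bar (a point): Middle of the steel bar handle on the lid's top near its opening edge: round, 10 mm thick, 84 mm long along the case's y, on two end posts, its centre line 35 mm above the lid (163.5 mm above the table when closed). Closed, it lies 140 mm to the case's -x of the hinge line and 103 mm above it; it swings about that line up and over to +x.
- lid_hinge (a point): Point on the hinge line, midway along it: 85 mm towards +x from the case's origin, 60.5 mm up. The hinge line runs along the case's y.
- baren: Baren, about 0.2 kg, loose: black pad 64 (own x) x 100 (own y) x 12 mm; on it a wooden bar handle 88 mm long (own y), 18 mm wide (own x), its top 46 mm above the underside. Origin: centre of the flat underside; z out through the handle. At first z leans 0.6 rad to the case's -x, y is along the case's y, origin 20 mm to +x of the case's and 36 mm high. Draw it out along its own z.
- block: Printing block covered with a white sheet, on a plywood baseboard (190 x 240 mm) with two low stops, fixed to the table. Block top 150 (x) x 200 (y) mm, 26 mm above the table; nothing stands above it. Origin: centre of the underside of the baseboard.
- block_mid (a point): Middle of the sheet on the block's top, 26 mm above the table.
- ink_tin: Round ink tin, 62 mm across, 60 mm high, standing on the table. Origin: centre of its underside.
- gouge: Carving gouge with a wooden handle, 158 mm long, 24 mm wide, lying on the table. Origin about its middle, underside.
- brayer: Hand ink roller lying on the table: rubber roller 40 mm across, 90 mm wide, with a wooden handle reaching 145 mm towards its -x. Origin: under the roller.
Things that resemble listed ones, but are neither listed nor needed, are in the scene too. Of the things shaped like the case, the grey one is meant.

How it is judged:
By the outcome, as a careful person would: the job done as asked, in the order asked, and still so for the second after the job is handed in, with the robot touching nothing.
It also fails if it takes over 62 s, if anything falls off the work surface, if the arm or the gripper's body presses on something with over 40 N, if the wrist force passes 120 N, or if a joint passes its speed limit or range.

ROBOT

A 6-joint arm with a two-finger parallel gripper is mounted at the origin on the work surface. World frame = base frame: x ahead of the robot, y to its left, z up, the work surface at z = 0. Lengths are in m, angles in rad, forces in N, time in s.
With the tool pointing down it reaches from about 0.3 to 0.775 m from the base axis. Payload 14.6 kg.
Tool frame: the origin (TCP) lies on the centre line of the jaws, within the pads' length; the fingertips stand ctrl.tcp_to_tips ahead of it and the grasp point (between the pads) lies 2 mm behind it (ctrl.tcp_to_tips is the distance from the TCP to the fingertips, in m); z points along the fingers, y is the line along which they close (so a half turn about z gives the same grasp; the last joint's range is limited). The gripper opens to 94 mm and grips with 3 to 60 N. Pads are 16 mm wide; open, the fingers measure 119 mm over their backs; the gripper's body (75 mm by 177 mm) begins 78 mm behind the grasp point.
Start: joints at [1.196, 0.3, 1.521, -0, 1.321, -0.067], TCP at [0.167, 0.524, 0.188] pointing down, gripper open.
Joint ranges: [-3.03, 3.03], [-0.79, 2.21], [0.23, 2.52], [-1.04, 4.18], [0, 3.07], [-2.55, 2.55]. Speed limits (rad/s): [2.22, 2.22, 2.57, 3.14, 3.14, 3.14].

INTERFACE

Orientations are given as [roll, pitch, yaw] about the fixed x, y, z axes, in that order (R = Rz(yaw) Ry(pitch) Rx(roll)).
In Python, from station import telemetry, viewer, hand_in, ctrl gives the robot as it stands.
- The arm moves only by the tool step_arm, never from a script. Its argument "plan" is a list of rows, each an object of numbers: "dx", "dy", "dz": the shift along the tool's x, y, z scaled (see below); "rx", "ry", "rz": the turn, a rotation vector about the tool's x, y, z scaled (see below); "claw": the closure, from 0 (fully open) to 1 (shut). In form: [{"dx": .., "dy": .., "dz": .., "rx": .., "ry": .., "rz": .., "claw": ..}, ...]. A call has 1 to 10 rows; each row shifts and turns the commanded pose from where the row before left it, along the tool's axes as they then stand; what a row does not reach is not made up. The controller multiplies each number of a shift by 0.1 m and each number of a turn by 90 degrees. A row lasts 1/10 s, in which the tool goes at most 50 mm and 8.59 degrees, less where a joint would pass 70% of its speed; a pose out of reach is approached as far as the arm can. A call with a number of a shift or a turn outside -1 to 1 is refused whole. A call with a gripper value outside its range is refused whole. The fingers move at their own pace and stop on an object; "grip_force" is the grip in N (left out, the last holds). Time passes only in rows, so rows that do not move let the fingers close. It gives the time, the measured TCP pose, the force, the opening and the grip force at its end, in the units of the state.
- telemetry.get_obs(): the state, without advancing time (a new reading comes with each control period).
- viewer.camera(name): name is "scene" or "top"; returns a dict with "img" (400x640x3 uint8, red, green, blue), "z_map" (400x640 float32, m along the optical axis (not along the pixel's ray), 0 where there is no reading), "fx", "fy", "cx", "cy" (pixels), "R" (3x3) and "t" (3): a world point X has camera coordinates R X + t. Camera axes: x right, y down, z forward; pixel columns grow to the right and rows downward; lengths in m; the calibration is good to about 2 mm. A picture is of the moment at which its call begins.
- hand_in(): hands the job in; it is judged then, once.
Trained networks look in a picture, given as the dict that the camera call returned (one of the last four; its "shot" number tells which), for a name from the list of things; names that differ only in an ending like _2 or _b are one class to them, and where a whole thing is asked for, a point or a joint stands for the part that bears it (a point fixed in the world has none). Each returns a list of dicts, best first, with "score" (0 to 1); they miss things now and then, are a little off and sometimes report something else, mostly with a low value. They report only what shows in the picture. A call takes as long as a camera call. They do not tell look-alikes from the thing itself.
- viewer.recognise(target, picture): "rect" ([left, top, right, bottom] in pixels, round what is visible of it).
The state is a dict: "time_s": time; "qpos": joint angles; "joint_vel": joint speeds; "tau": joint torques, N m; "ee_pos": TCP position; "eef_rot": TCP orientation; "force": force on the tool from outside, world axes, zero at the start; "moment": the same for the moment, N m; "grip_width": finger opening in m; "grip_force": force on a finger pad.
Only numpy, scipy, OpenCV 4.12 (cv2) and the standard library are available. Lean on these libraries where they do the work, as an engineer would, in place of code of your own. Each camera call takes 0.05 s, during which the arm holds its last target. There are 200 camera calls.

## Working session

There is one attempt and no reset: what is moved stays moved. The work goes in short steps, Python scripts to look and compute and a tool call to move; the robot and the scene stay as the last step left them, time stands still between calls to the robot, and variables do not carry over. Pictures are saved under pics/ and viewed, at most 10 in all, crops included, and the job is handed in when it is done.

Besides the shell and the picture viewer there is one more tool, called after "Request:" as name(argument=value, ...), one argument or row to a line, values as JSON. step_arm: Moves the arm, as the interface text tells. Shifts and turns lie within -1 to 1; 1 stands for 0.1 m of shift or 90 degrees of turn. Its arguments: {"type":"object","properties":{"plan":{"type":"array"},"grip_force":{"type":"number"}},"required":["plan"]}

```bash
mkdir -p pics; ls; python3 - <<'E'
from station import telemetry, viewer, ctrl
import cv2,numpy as np,pickle
o=telemetry.get_obs(); print(o); print(ctrl.tcp_to_tips)
ims=[]
for n in("scene","top"):
    p=viewer.camera(n); 
    for t in["case","lid_bar","baren","block","ink_tin","gouge","brayer"]:
        for r in viewer.recognise(t,p)[:3]: print(n,t,np.round(r["rect"]),round(r["score"],2))
    cv2.imwrite(f"pics/{n}0.png",p["img"][:,:,::-1]); pickle.dump(p,open(f"{n}0.pkl","wb"))
    print(np.round(p["R"],3).tolist(),p["t"],p["fx"])
E
```

```text
pics
{'time_s': 0.0, 'qpos': array([ 1.19640407e+00,  3.00495482e-01,  1.52157143e+00, -3.44695758e-05,
        1.32068849e+00, -6.65991733e-02]), 'joint_vel': array([ 1.50821823e-04, -1.29465365e-03,  2.19983536e-04,  8.96004265e-05,
       -1.20777211e-03, -1.14687250e-03]), 'tau': array([-2.02225834e-03, -5.31811953e+01, -3.52723718e+01,  7.06928736e-02,
        2.45281780e-02, -1.18860912e-04]), 'ee_pos': array([0.16653599, 0.52389064, 0.18787705]), 'eef_rot': array([-3.14043026e+00, -4.40675132e-05,  2.83380810e+00]), 'force': array([ 0.43639722,  0.61169214, -0.56360706]), 'moment': array([ 0.02879635, -0.02237529,  0.00472494]), 'grip_force': 0.0, 'grip_width': 0.09345345850753539}
0.017
scene case [187. 141. 254. 208.] 0.96
scene case [191. 193. 277. 285.] 0.66
scene lid_bar [192. 139. 255. 197.] 0.75
scene block [340. 192. 442. 259.] 0.81
scene ink_tin [335. 283. 358. 318.] 0.55
scene gouge [138. 210. 167. 236.] 0.57
[[0.252, 0.968, 0.003], [0.663, -0.171, -0.729], [-0.705, 0.186, -0.685]] [-0.13729593 -0.24792018  1.65823896] 444.62600993757445
top case [354. 159. 438. 232.] 0.95
top case [363. 265. 436. 327.] 0.83
top lid_bar [368. 267. 440. 328.] 0.94
top lid_bar [355. 158. 431. 230.] 0.91
top block [186. 157. 279. 241.] 0.64
top ink_tin [296. 104. 315. 131.] 0.89
top ink_tin [356. 161. 437. 234.] 0.46
top gouge [449. 230. 484. 276.] 0.58
top brayer [143. 164. 184. 226.] 0.68
[[-0.017, -1.0, 0.005], [-0.991, 0.017, -0.135], [0.135, -0.007, -0.991]] [-0.00180635  0.53073897  1.41584352] 505.7240189601246
```

```bash
python3 - <<'E'
import cv2
a=cv2.imread("pics/scene0.png")[110:340,110:470];b=cv2.imread("pics/top0.png")[80:350,120:510]
cv2.imwrite("pics/s1.png",cv2.resize(a,None,fx=2.2,fy=2.2,interpolation=2));cv2.imwrite("pics/t1.png",cv2.resize(b,None,fx=2,fy=2,interpolation=2))
E
```

```text
(no output)
```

View pics/s1.png

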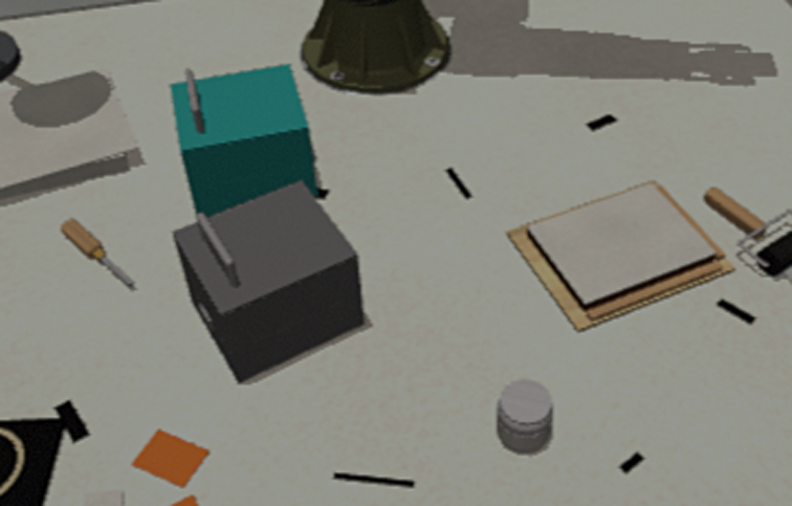

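View pics/t1.png

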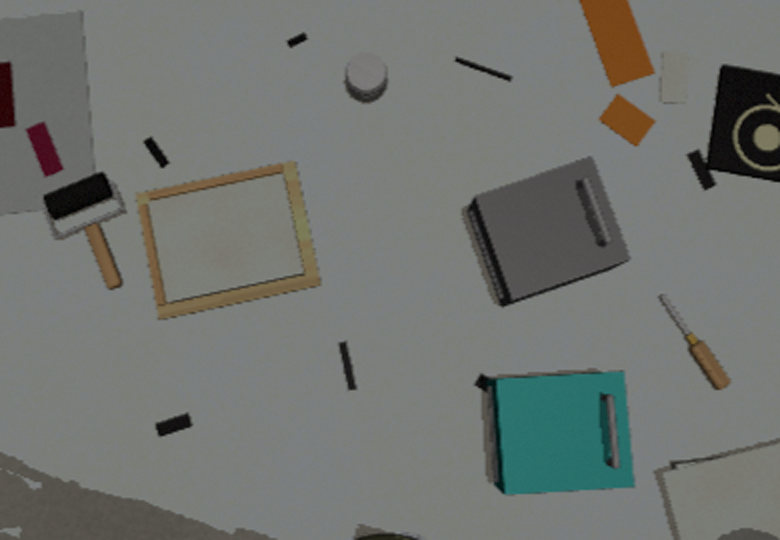

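The pictures show the grey case centred at about (393,195) in the top view. Its bar is at (416,186), with the hinge towards image-left. The teal look-alike is below it at (402,296). The block is at (234,200), the tin at (303,118), the brayer at (162,182) and the gouge at (467,250).

```bash
cat > h.py <<'E'
import numpy as np,cv2,pickle
def cloud(p):
    z=p["z_map"];v,u=np.mgrid[:z.shape[0],:z.shape[1]]
    c=np.stack([(u-p["cx"])*z/p["fx"],(v-p["cy"])*z/p["fy"],z],-1)
    X=(c-np.asarray(p["t"]))@np.asarray(p["R"]); X[z==0]=np.nan
    return X
E
python3 - <<'E'
from h import *
for n in("scene","top"):
    p=pickle.load(open(n+"0.pkl","rb"));X=cloud(p);I=p["img"].astype(int)
    r=dict(scene=dict(case=(185,185,285,290),block=(335,185,450,265),tin=(330,278,365,320)),top=dict(case=(345,150,442,238),block=(180,152,285,245),tin=(290,100,318,135)))[n]
    def sub(k):
        a,b,c,d=r[k];return X[b:d,a:c].reshape(-1,3),I[b:d,a:c].reshape(-1,3)
    def rect(Q): 
        Q=Q.astype(np.float32);(c,s,a)=cv2.minAreaRect(Q[:,:2]);print("   rect",np.round(c,4),np.round(s,4),round(a,2),"zmed",np.round(np.median(Q[:,2]),4),len(Q))
    Q,C=sub("case");grey=(C.max(1)-C.min(1))<25
    m=grey&(Q[:,2]>.115)&(Q[:,2]<.14);print(n,"lid");rect(Q[m])
    m=grey&(Q[:,2]>.15)&(Q[:,2]<.18);print(n,"bar");rect(Q[m]);print(Q[m].mean(0),Q[m].max(0))
    Q,C=sub("block");m=(Q[:,2]>.021)&(Q[:,2]<.032);print(n,"block");rect(Q[m])
    Q,C=sub("tin");m=(Q[:,2]>.05);print(n,"tin");rect(Q[m])
E
```

```text
scene lidTraceback (most recent call last):
  File "<stdin>", line 10, in <module>
  File "<stdin>", line 8, in rect
cv2.error: OpenCV(4.12.0) /io/opencv/modules/imgproc/src/convhull.cpp:143: error: (-215:Assertion failed) total >= 0 && (depth == CV_32F || depth == CV_32S) in function 'convexHull'
```

```bash
cat > m.py <<'E'
from h import *
for n in("scene","top"):
    p=pickle.load(open(n+"0.pkl","rb"));X=cloud(p);I=p["img"].astype(int)
    r=dict(scene=dict(case=(185,185,285,290),block=(335,185,450,265),tin=(330,278,365,320)),top=dict(case=(345,150,442,238),block=(180,152,285,245),tin=(290,100,318,135)))[n]
    def sub(k):
        a,b,c,d=r[k];return X[b:d,a:c].reshape(-1,3),I[b:d,a:c].reshape(-1,3)
    def rect(Q):
        if len(Q)<5: print("few");return
        (c,s,a)=cv2.minAreaRect(np.ascontiguousarray(Q[:,:2],dtype=np.float32));print("   rect",np.round(c,4),np.round(s,4),round(a,2),"zmed",np.round(np.median(Q[:,2]),4),len(Q),Q.mean(0).round(4))
    Q,C=sub("case");grey=(C.max(1)-C.min(1))<25
    print(n,"zmap valid",np.isfinite(Q[:,0]).mean(),np.nanpercentile(Q[:,2],[1,10,50,90,99]).round(3))
    m=grey&(Q[:,2]>.115)&(Q[:,2]<.14);print("lid");rect(Q[m])
    m=grey&(Q[:,2]>.15)&(Q[:,2]<.18);print("bar");rect(Q[m])
    Q,C=sub("block");m=(Q[:,2]>.021)&(Q[:,2]<.032);print("block");rect(Q[m])
    Q,C=sub("tin");m=(Q[:,2]>.05);print("tin");rect(Q[m])
E
python3 m.py
```

```text
scene zmap valid 0.9961904761904762 [-0.001  0.001  0.039  0.131  0.166]
lid
   rect [ 0.5377 -0.2309] [0.156  0.1717] 18.33 zmed 0.1306 2928 [ 0.5486 -0.2293  0.1299]
bar
   rect [ 0.5562 -0.2829] [0.0949 0.0098] 17.85 zmed 0.169 136 [ 0.5624 -0.2815  0.1671]
block
   rect [0.5475 0.2707] [0.1708 0.2931] 10.61 zmed 0.0281 2750 [0.5521 0.2305 0.0278]
tin
   rect [0.783  0.0174] [0.0583 0.0569] 80.19 zmed 0.0615 442 [0.7852 0.0161 0.0604]
top zmap valid 0.9957825679475164 [-0.006 -0.002  0.005  0.132  0.167]
lid
   rect [ 0.5371 -0.2344] [0.1504 0.171 ] 17.87 zmed 0.1294 3352 [ 0.5349 -0.2309  0.1293]
bar
   rect [ 0.5538 -0.2868] [0.0917 0.0118] 18.72 zmed 0.1681 142 [ 0.5536 -0.2858  0.1676]
block
   rect [0.5473 0.2521] [0.1663 0.2611] 11.32 zmed 0.0266 3348 [0.5457 0.2221 0.0266]
tin
   rect [0.7788 0.0141] [0.0568 0.0569] 20.87 zmed 0.0603 322 [0.7781 0.0141 0.0601]
```

```bash
cat >> h.py <<'E'
from scipy.spatial.transform import Rotation as Ro
import json
Y=np.radians(18.2); C0=np.array([.538,-.2325,0])
ex=np.array([-np.sin(Y),np.cos(Y),0]); ey=np.array([-np.cos(Y),-np.sin(Y),0]); ez=np.array([0,0,1.])
def cw(x,y,z): return C0+x*ex+y*ey+z*ez          # case frame -> world
def tool(a):   # tool back leans a rad towards case +x; tool y=-ex at a=0
    z=-(np.cos(a)*ez+np.sin(a)*ex); x=-ey; return np.stack([x,np.cross(z,x),z],1)
def down(yaw): return (Ro.from_euler("z",yaw)*Ro.from_euler("x",np.pi)).as_matrix()
def rows(wps,start=None,q=.005):
    """wps: (pos,R,n). shift in axes at row start; rounded, residual fed forward"""
    from station import telemetry
    if start is None:
        o=telemetry.get_obs(); p=np.array(o["ee_pos"]);R=Ro.from_euler("xyz",o["eef_rot"])
    else: p,R=start[0],Ro.from_matrix(start[1])
    out=[]
    for P,T,n in wps:
        P=np.array(P);T=Ro.from_matrix(T)
        for k in range(n,0,-1):
            d=np.round(R.inv().apply((P-p)/k)/.1/q)*q
            w=np.round((R.inv()*T).as_rotvec()/k/(np.pi/2)/q)*q
            p=p+R.apply(d*.1);R=R*Ro.from_rotvec(w*np.pi/2)
            out.append({k_:round(float(v),3) for k_,v in zip(("dx","dy","dz","rx","ry","rz"),[*d,*w]) if abs(v)>1e-6})
    for i in range(0,len(out),10): print(json.dumps(out[i:i+10]))
    print("end",p.round(4),R.as_euler("xyz").round(3))
    return p,R.as_matrix()
E
python3 - <<'E'
from h import *
for n in("scene","top"):
    p=pickle.load(open(n+"0.pkl","rb"));X=cloud(p);I=p["img"].astype(int)
    hsv=cv2.cvtColor(p["img"],cv2.COLOR_RGB2HSV)
    m=((X[...,2]>.019)&(X[...,2]<.034)&(hsv[...,1]<45)).astype(np.uint8)
    m=cv2.morphologyEx(m,cv2.MORPH_OPEN,np.ones((3,3)))
    k,l,s,c=cv2.connectedComponentsWithStats(m)
    u,v=dict(scene=(393,224),top=(234,200))[n]
    Q=X[l==l[v,u]]; print(n,cv2.minAreaRect(np.ascontiguousarray(Q[:,:2],np.float32)),Q.mean(0),np.median(Q[:,2]))
bar=cw(-55,0,0) if 0 else cw(-.055,0,.165)
print("bar",bar)
rows([((.2,.5,.29),down(2.7),2),((.42,.15,.30),down(1.5),8),(bar+[0,0,.11],tool(0),11)])
E
```

```text
scene ((0.5464886426925659, 0.2243967354297638), (0.15410129725933075, 0.20202653110027313), 11.448600769042969) [0.5511096  0.22074448 0.02832483] 0.02834454838721274
top ((0.5459607243537903, 0.22180581092834473), (0.15184083580970764, 0.19982638955116272), 11.324162483215332) [0.54450357 0.22191837 0.0266955 ] 0.02670407870813363
bar [ 0.55517842 -0.28474846  0.165     ]
[{"dx": -0.195, "dy": -0.065, "dz": -0.51, "rz": 0.045}, {"dx": -0.2, "dy": -0.05, "dz": -0.505, "rz": 0.04}, {"dx": -0.435, "dy": -0.28, "dz": -0.015, "rz": 0.095}, {"dx": -0.47, "dy": -0.21, "dz": -0.01, "rz": 0.095}, {"dx": -0.5, "dy": -0.135, "dz": -0.015, "rz": 0.095}, {"dx": -0.515, "dy": -0.06, "dz": -0.01, "rz": 0.095}, {"dx": -0.515, "dy": 0.015, "dz": -0.015, "rz": 0.095}, {"dx": -0.51, "dy": 0.09, "dz": -0.01, "rz": 0.095}, {"dx": -0.49, "dy": 0.165, "dz": -0.015, "rz": 0.095}, {"dx": -0.46, "dy": 0.235, "dz": -0.01, "rz": 0.1}]
[{"dx": -0.385, "dy": 0.15, "dz": 0.025, "rz": 0.07}, {"dx": -0.365, "dy": 0.195, "dz": 0.02, "rz": 0.07}, {"dx": -0.345, "dy": 0.23, "dz": 0.025, "rz": 0.07}, {"dx": -0.315, "dy": 0.27, "dz": 0.02, "rz": 0.07}, {"dx": -0.285, "dy": 0.3, "dz": 0.025, "rz": 0.065}, {"dx": -0.25, "dy": 0.33, "dz": 0.02, "rz": 0.07}, {"dx": -0.215, "dy": 0.355, "dz": 0.025, "rz": 0.065}, {"dx": -0.18, "dy": 0.375, "dz": 0.02, "rz": 0.07}, {"dx": -0.135, "dy": 0.39, "dz": 0.025, "rz": 0.065}, {"dx": -0.095, "dy": 0.4, "dz": 0.02, "rz": 0.07}]
[{"dx": -0.05, "dy": 0.41, "dz": 0.025, "rz": 0.065}]
end [ 0.5552 -0.2848  0.275 ] [ 3.142 -0.     0.321]
```

Request:
step_arm(
  plan=[
    {"dx":-0.18,"dy":-0.06,"dz":-0.4,"rz":0.04},
    {"dx":-0.2,"dy":-0.05,"dz":-0.45,"rz":0.04},
    {"dx":-0.38,"dy":-0.25,"dz":-0.15,"rz":0.08},
    {"dx":-0.4,"dy":-0.2,"dz":-0.05,"rz":0.09},
    {"dx":-0.45,"dy":-0.14,"dz":0,"rz":0.09},
    {"dx":-0.45,"dy":-0.06,"dz":0,"rz":0.09},
    {"dx":-0.45,"dy":0.02,"dz":0,"rz":0.09},
    {"dx":-0.45,"dy":0.09,"dz":0,"rz":0.09},
    {"dx":-0.42,"dy":0.16,"dz":0,"rz":0.09},
    {"dx":-0.4,"dy":0.2,"dz":0,"rz":0.09,"claw":0.55},
  ],
  grip_force=15,
)

```text
$.plan[0]: bad value
```

```bash
python3 - <<'E'
from h import *
from station import telemetry
o=telemetry.get_obs();print(o["ee_pos"],o["eef_rot"],o["grip_width"],o["qpos"].round(2))
rows([(cw(-.055,0,.275),tool(0),14)])
E
```

```text
[0.16663989 0.52411976 0.1884553 ] [-3.14157151e+00  3.52231788e-05  2.83383365e+00] 0.09403902011196368 [ 1.2   0.3   1.52 -0.    1.32 -0.07]
[{"dx": -0.44, "dy": -0.465, "dz": -0.06, "rz": 0.115}, {"dx": -0.515, "dy": -0.38, "dz": -0.06, "rz": 0.115}, {"dx": -0.575, "dy": -0.28, "dz": -0.06, "rz": 0.115}, {"dx": -0.615, "dy": -0.175, "dz": -0.06, "rz": 0.115}, {"dx": -0.64, "dy": -0.06, "dz": -0.065, "rz": 0.115}, {"dx": -0.64, "dy": 0.055, "dz": -0.06, "rz": 0.115}, {"dx": -0.62, "dy": 0.17, "dz": -0.065, "rz": 0.115}, {"dx": -0.575, "dy": 0.28, "dz": -0.06, "rz": 0.115}, {"dx": -0.52, "dy": 0.38, "dz": -0.065, "rz": 0.115}, {"dx": -0.44, "dy": 0.465, "dz": -0.06, "rz": 0.115}]
[{"dx": -0.35, "dy": 0.535, "dz": -0.065, "rz": 0.115}, {"dx": -0.25, "dy": 0.59, "dz": -0.06, "rz": 0.11}, {"dx": -0.145, "dy": 0.625, "dz": -0.065, "rz": 0.115}, {"dx": -0.03, "dy": 0.64, "dz": -0.06, "rz": 0.11}]
end [ 0.555  -0.2848  0.275 ] [ 3.142 -0.     0.321]
```

Request:
step_arm(
  plan=[
    {"dx":-0.18,"dy":-0.06,"dz":-0.4,"rx":0,"ry":0,"rz":0.04,"claw":0},
    {"dx":-0.2,"dy":-0.05,"dz":-0.45,"rx":0,"ry":0,"rz":0.04,"claw":0},
    {"dx":-0.38,"dy":-0.25,"dz":-0.15,"rx":0,"ry":0,"rz":0.08,"claw":0},
    {"dx":-0.4,"dy":-0.2,"dz":-0.05,"rx":0,"ry":0,"rz":0.09,"claw":0},
    {"dx":-0.45,"dy":-0.14,"dz":0,"rx":0,"ry":0,"rz":0.09,"claw":0},
    {"dx":-0.45,"dy":-0.06,"dz":0,"rx":0,"ry":0,"rz":0.09,"claw":0},
    {"dx":-0.45,"dy":0.02,"dz":0,"rx":0,"ry":0,"rz":0.09,"claw":0},
    {"dx":-0.45,"dy":0.09,"dz":0,"rx":0,"ry":0,"rz":0.09,"claw":0},
    {"dx":-0.42,"dy":0.16,"dz":0,"rx":0,"ry":0,"rz":0.09,"claw":0},
    {"dx":-0.4,"dy":0.2,"dz":0,"rx":0,"ry":0,"rz":0.09,"claw":0.55},
  ],
  grip_force=15,
)

```text
time_s: 1.8
ee_pos: [0.406, 0.2008, 0.2936]
eef_rot: [3.141, -0.0, 1.587]
force: [0.4, 0.9, -0.5]
grip_width: 0.0887
grip_force: 0.0
```

```bash
python3 - <<'E'
from h import *
from station import telemetry
o=telemetry.get_obs();print(o["ee_pos"],o["eef_rot"],o["grip_width"],o["qpos"].round(2))
rows([(cw(-.055,0,.275),tool(0),10)])
E
```

```text
[0.40604163 0.20076439 0.29364041] [ 3.14112054e+00 -1.96344251e-04  1.58698517e+00] 0.08866204279601052 [0.38 0.02 1.61 0.   1.52 0.36]
[{"dx": -0.49, "dy": 0.14, "dz": 0.02, "rz": 0.08}, {"dx": -0.465, "dy": 0.2, "dz": 0.02, "rz": 0.08}, {"dx": -0.435, "dy": 0.26, "dz": 0.02, "rz": 0.08}, {"dx": -0.4, "dy": 0.31, "dz": 0.02, "rz": 0.08}, {"dx": -0.36, "dy": 0.36, "dz": 0.02, "rz": 0.08}, {"dx": -0.31, "dy": 0.4, "dz": 0.015, "rz": 0.08}, {"dx": -0.26, "dy": 0.435, "dz": 0.02, "rz": 0.08}, {"dx": -0.205, "dy": 0.465, "dz": 0.015, "rz": 0.085}, {"dx": -0.135, "dy": 0.49, "dz": 0.02, "rz": 0.08}, {"dx": -0.075, "dy": 0.505, "dz": 0.015, "rz": 0.085}]
end [ 0.5553 -0.2846  0.2751] [-3.142e+00 -1.000e-03  3.150e-01]
```

Request:
step_arm(
  plan=[
    {"dx":-0.49,"dy":0.14,"dz":0.02,"rx":0,"ry":0,"rz":0.08,"claw":0.55},
    {"dx":-0.465,"dy":0.2,"dz":0.02,"rx":0,"ry":0,"rz":0.08,"claw":0.55},
    {"dx":-0.435,"dy":0.26,"dz":0.02,"rx":0,"ry":0,"rz":0.08,"claw":0.55},
    {"dx":-0.4,"dy":0.31,"dz":0.02,"rx":0,"ry":0,"rz":0.08,"claw":0.55},
    {"dx":-0.36,"dy":0.36,"dz":0.02,"rx":0,"ry":0,"rz":0.08,"claw":0.55},
    {"dx":-0.31,"dy":0.4,"dz":0.02,"rx":0,"ry":0,"rz":0.08,"claw":0.55},
    {"dx":-0.26,"dy":0.435,"dz":0.02,"rx":0,"ry":0,"rz":0.08,"claw":0.55},
    {"dx":-0.2,"dy":0.43,"dz":0.01,"rx":0,"ry":0,"rz":0.08,"claw":0.55},
    {"dx":-0.12,"dy":0.4,"dz":0.01,"rx":0,"ry":0,"rz":0.07,"claw":0.55},
    {"dx":0,"dy":0,"dz":0,"rx":0,"ry":0,"rz":0,"claw":0.55},
  ],
)

```text
time_s: 2.8
ee_pos: [0.5351, -0.2208, 0.2762]
eef_rot: [-3.14, 0.002, 0.47]
force: [-0.4, 0.2, -0.6]
grip_width: 0.0424
grip_force: 0.0
```

```bash
sed -i 's/out.append(.*/out.append(dict(zip(("dx","dy","dz","rx","ry","rz"),[round(float(v),3)+0 for v in [*d,*w]])))/' h.py; python3 - <<'E'
from h import *
from station import telemetry,viewer
o=telemetry.get_obs();print(o["ee_pos"],o["eef_rot"],o["grip_width"],o["qpos"].round(2))
p=viewer.camera("scene");cv2.imwrite("pics/s2.png",cv2.resize(p["img"][90:330,130:430,::-1],None,fx=2,fy=2))
rows([(cw(-.055,0,.21),tool(0),3),(cw(-.055,0,.162),tool(0),5)])
E
```

```text
[ 0.53510396 -0.22077574  0.27615791] [-3.14047065e+00  1.51279292e-03  4.69874733e-01] 0.042371529554760486 [-0.45  0.32  1.3  -0.    1.53  0.65]
[{"dx": -0.04, "dy": 0.225, "dz": 0.22, "rx": 0.0, "ry": 0.0, "rz": 0.035}, {"dx": -0.03, "dy": 0.23, "dz": 0.22, "rx": 0.0, "ry": 0.0, "rz": 0.03}, {"dx": -0.015, "dy": 0.23, "dz": 0.225, "rx": 0.0, "ry": 0.0, "rz": 0.035}, {"dx": 0.0, "dy": 0.0, "dz": 0.095, "rx": 0.0, "ry": 0.0, "rz": 0.0}, {"dx": 0.0, "dy": 0.0, "dz": 0.095, "rx": 0.0, "ry": 0.0, "rz": 0.0}, {"dx": 0.0, "dy": 0.0, "dz": 0.095, "rx": 0.0, "ry": 0.0, "rz": 0.0}, {"dx": 0.0, "dy": 0.0, "dz": 0.095, "rx": 0.0, "ry": 0.0, "rz": 0.0}, {"dx": 0.0, "dy": 0.0, "dz": 0.1, "rx": 0.0, "ry": 0.0, "rz": 0.0}]
end [ 0.5551 -0.2845  0.162 ] [-3.14e+00  1.00e-03  3.18e-01]
```

View pics/s2.png

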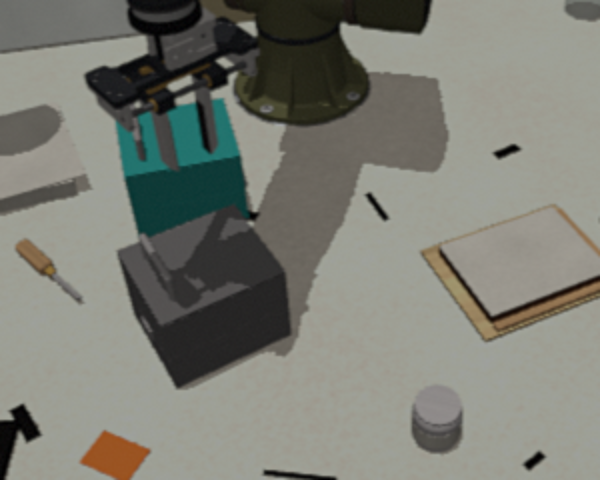

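The gripper is half open above the grey case, with the case at about (205,295) in the crop. Nothing has moved. I'll align it over the bar next.

Request:
step_arm(
  plan=[
    {"dx":-0.04,"dy":0.225,"dz":0.1,"rx":0,"ry":0,"rz":0.035,"claw":0.55},
    {"dx":-0.03,"dy":0.23,"dz":0.1,"rx":0,"ry":0,"rz":0.03,"claw":0.55},
    {"dx":-0.015,"dy":0.23,"dz":0.1,"rx":0,"ry":0,"rz":0.035,"claw":0.55},
    {"dx":0,"dy":0,"dz":0,"rx":0,"ry":0,"rz":0,"claw":0.55},
    {"dx":0,"dy":0,"dz":0,"rx":0,"ry":0,"rz":0,"claw":0.55},
  ],
)

```text
time_s: 3.35
ee_pos: [0.5556, -0.2817, 0.2479]
eef_rot: [-3.141, -0.0, 0.323]
force: [-0.4, 0.6, -0.2]
grip_width: 0.0422
grip_force: 0.0
```

```bash
python3 - <<'E'
from h import *
from station import telemetry,viewer
o=telemetry.get_obs();print(o["ee_pos"],o["eef_rot"],o["grip_width"])
a=rows([(cw(-.055,0,.162),tool(0),7)])
H=cw(.085,0,.0605)
r=np.hypot(.140,.103);a0=np.arctan2(.103,-.140)
def bar(th): return H+r*np.cos(a0-th)*ex+r*np.sin(a0-th)*ez
th=np.linspace(0,1.85,29)[1:]
rows([(bar(t)-[0,0,0],tool(.35*t),1) for t in th],(bar(0),tool(0)))
E
```

```text
[ 0.55556683 -0.28168911  0.24788441] [-3.14130105e+00 -1.28186990e-05  3.22863422e-01] 0.04216477405360814
[{"dx": 0.0, "dy": 0.005, "dz": 0.125, "rx": 0.0, "ry": 0.0, "rz": 0.0}, {"dx": 0.0, "dy": 0.005, "dz": 0.12, "rx": 0.0, "ry": 0.0, "rz": 0.0}, {"dx": -0.005, "dy": 0.005, "dz": 0.125, "rx": 0.0, "ry": 0.0, "rz": 0.0}, {"dx": 0.0, "dy": 0.005, "dz": 0.12, "rx": 0.0, "ry": 0.0, "rz": 0.0}, {"dx": -0.005, "dy": 0.005, "dz": 0.125, "rx": 0.0, "ry": 0.0, "rz": 0.0}, {"dx": 0.0, "dy": 0.0, "dz": 0.12, "rx": 0.0, "ry": 0.0, "rz": 0.0}, {"dx": -0.005, "dy": 0.005, "dz": 0.125, "rx": 0.0, "ry": 0.0, "rz": 0.005}]
end [ 0.5551 -0.285   0.1619] [-3.141 -0.     0.315]
[{"dx": 0.0, "dy": -0.07, "dz": -0.09, "rx": -0.015, "ry": 0.0, "rz": 0.0}, {"dx": 0.0, "dy": -0.075, "dz": -0.085, "rx": -0.015, "ry": 0.0, "rz": 0.0}, {"dx": 0.0, "dy": -0.08, "dz": -0.085, "rx": -0.015, "ry": 0.0, "rz": 0.0}, {"dx": 0.0, "dy": -0.08, "dz": -0.08, "rx": -0.015, "ry": 0.0, "rz": 0.0}, {"dx": 0.0, "dy": -0.085, "dz": -0.08, "rx": -0.015, "ry": 0.0, "rz": 0.0}, {"dx": 0.0, "dy": -0.09, "dz": -0.07, "rx": -0.0
[... 1038 characters left out ...]
z": -0.01, "rx": -0.015, "ry": 0.0, "rz": 0.0}]
[{"dx": 0.0, "dy": -0.115, "dz": -0.005, "rx": -0.015, "ry": 0.0, "rz": 0.0}, {"dx": 0.0, "dy": -0.115, "dz": 0.0, "rx": -0.015, "ry": 0.0, "rz": 0.0}, {"dx": 0.0, "dy": -0.115, "dz": 0.005, "rx": -0.015, "ry": 0.0, "rz": 0.0}, {"dx": 0.0, "dy": -0.11, "dz": 0.01, "rx": -0.015, "ry": 0.0, "rz": 0.0}, {"dx": 0.0, "dy": -0.115, "dz": 0.015, "rx": -0.015, "ry": 0.0, "rz": 0.0}, {"dx": 0.0, "dy": -0.115, "dz": 0.02, "rx": -0.015, "ry": 0.0, "rz": 0.0}, {"dx": 0.0, "dy": -0.11, "dz": 0.025, "rx": -0.01, "ry": 0.0, "rz": 0.0}, {"dx": 0.0, "dy": -0.115, "dz": 0.025, "rx": -0.015, "ry": 0.0, "rz": 0.0}]
end [ 0.4684 -0.0207  0.1667] [2.498 0.    0.318]
```

Request:
step_arm(
  plan=[
    {"dx":0,"dy":0.005,"dz":0.12,"rx":0,"ry":0,"rz":0,"claw":0.55},
    {"dx":0,"dy":0.005,"dz":0.12,"rx":0,"ry":0,"rz":0,"claw":0.55},
    {"dx":0,"dy":0.005,"dz":0.12,"rx":0,"ry":0,"rz":0,"claw":0.55},
    {"dx":0,"dy":0.005,"dz":0.12,"rx":0,"ry":0,"rz":0,"claw":0.55},
    {"dx":0,"dy":0.005,"dz":0.12,"rx":0,"ry":0,"rz":0,"claw":0.55},
    {"dx":0,"dy":0.005,"dz":0.12,"rx":0,"ry":0,"rz":0,"claw":0.55},
    {"dx":0,"dy":0,"dz":0.12,"rx":0,"ry":0,"rz":0,"claw":0.55},
    {"dx":0,"dy":0,"dz":0,"rx":0,"ry":0,"rz":0,"claw":0.9},
    {"dx":0,"dy":0,"dz":0,"rx":0,"ry":0,"rz":0,"claw":0.95},
    {"dx":0,"dy":0,"dz":0,"rx":0,"ry":0,"rz":0,"claw":1},
  ],
  grip_force=15,
)

```text
time_s: 4.35
ee_pos: [0.5568, -0.2858, 0.1644]
eef_rot: [3.141, -0.001, 0.321]
force: [0.6, -0.2, 0.5]
grip_width: 0.0217
grip_force: 0.0
```

Request:
step_arm(
  plan=[
    {"dx":0,"dy":0,"dz":0,"rx":0,"ry":0,"rz":0,"claw":1},
    {"dx":0,"dy":0,"dz":0,"rx":0,"ry":0,"rz":0,"claw":1},
    {"dx":0,"dy":0,"dz":0,"rx":0,"ry":0,"rz":0,"claw":1},
  ],
)

```text
time_s: 4.65
ee_pos: [0.5566, -0.2857, 0.1639]
eef_rot: [3.141, -0.0, 0.321]
force: [0.4, 0.7, 0.2]
grip_width: 0.0009
grip_force: 0.0
```

```bash
python3 - <<'E'
from h import *
from station import telemetry,viewer
o=telemetry.get_obs();print(o["ee_pos"],o["eef_rot"],o["grip_width"],o["force"])
ims=[]
for n,(a,b,c,d) in (("scene",(160,110,290,290)),("top",(330,130,460,310))):
    p=viewer.camera(n);pickle.dump(p,open(n+"1.pkl","wb"));ims.append(cv2.resize(p["img"][b:d,a:c,::-1],None,fx=3,fy=3,interpolation=2))
cv2.imwrite("pics/c3.png",np.hstack(ims))
E
```

```text
[ 0.55658482 -0.28565552  0.16390061] [ 3.14133842e+00 -2.56733465e-04  3.20573909e-01] 0.000890964895460466 [0.37848701 0.68424443 0.24387037]
```

View pics/c3.png

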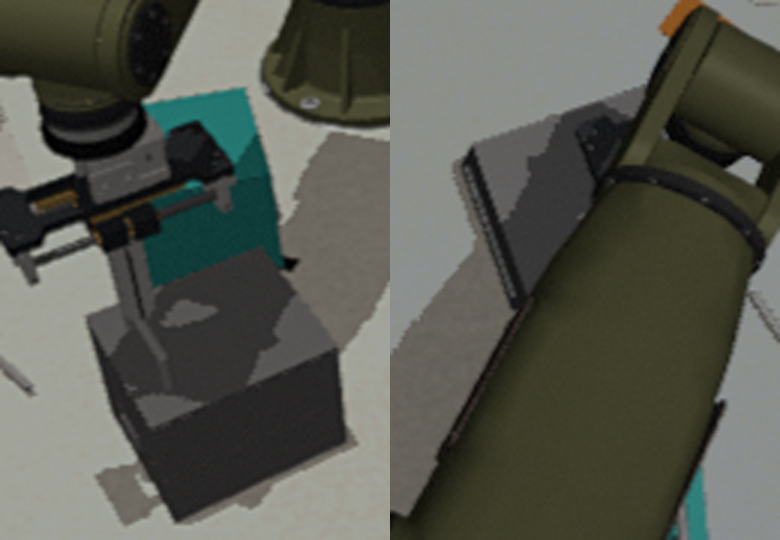

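```bash
python3 - <<'E'
from h import *
for f in("0","1"):
    p=pickle.load(open("scene%s.pkl"%f,"rb"));X=cloud(p)[185:285,185:250].reshape(-1,3)
    D=X-C0; L=np.stack([D@ex,D@ey,D[:,2]],1)*1000
    for lo,hi in((138,150),(150,160),(160,172),(172,185),(185,200),(200,220)):
        m=(L[:,2]>lo)&(L[:,2]<hi)&(abs(L[:,1])<70)&(abs(L[:,0]+55)<50)
        if m.sum(): print(f,lo,hi,m.sum()," x",np.percentile(L[m,0],[5,50,95]).round()," y",np.percentile(L[m,1],[2,25,50,75,98]).round())
from station import telemetry
d=telemetry.get_obs()["ee_pos"]-C0;print(d@ex,d@ey)
E
```

```text
0 138 150 22  x [-58. -55. -51.]  y [-48. -45. -44.  37.  40.]
0 150 160 19  x [-58. -56. -50.]  y [-48. -47. -45.  -3.  42.]
0 160 172 107  x [-58. -54. -49.]  y [-46. -29.  -4.  21.  43.]
0 172 185 10  x [-55. -53. -51.]  y [-48. -34. -19.  -0.  17.]
1 138 150 21  x [-58. -56. -51.]  y [-47. -45. -43.  37.  41.]
1 150 160 13  x [-57. -55. -50.]  y [-48. -47. -46. -45. -42.]
1 160 172 73  x [-58. -54. -49.]  y [-47. -40. -23. -10.   5.]
1 172 185 6  x [-57. -55. -48.]  y [-45.  -9.  -8.  -7.  -6.]
1 185 200 42  x [-66. -55. -45.]  y [-13. -12. -10.  -9.  -2.]
1 200 220 71  x [-67. -56. -43.]  y [-13. -11. -10.  -8.   8.]
-0.05629028118608148 -0.0010129273971100409
```

```bash
python3 - <<'E'
from h import *
from station import ctrl
print([(k,getattr(ctrl,k)) for k in dir(ctrl) if not k.startswith("_")])
for n in("scene","top"):
    p=pickle.load(open(n+"1.pkl","rb"));X=cloud(p).reshape(-1,3)
    D=X-C0; L=np.stack([D@ex,D@ey,D[:,2]],1)*1000
    for lo in range(164,270,6):
        m=(L[:,2]>lo)&(L[:,2]<lo+6)&(abs(L[:,1])<15)&(abs(L[:,0]+55)<40)
        if m.sum(): print(n,lo,m.sum()," x",np.percentile(L[m,0],[2,50,98]).round()," y",np.percentile(L[m,1],[2,50,98]).round())
p=pickle.load(open("scene1.pkl","rb"));cv2.imwrite("pics/f4.png",cv2.resize(p["img"][180:260,175:255,::-1],None,fx=7,fy=7,interpolation=2))
E
```

```text
[('MotionError', <class 'station.MotionError'>), ('tcp_to_tips', 0.017)]
scene 164 15  x [-58. -55. -49.]  y [-13.  -5.   5.]
scene 170 8  x [-57. -54. -50.]  y [-12.  -6.   1.]
scene 182 7  x [-60. -55. -47.]  y [-11.  -8.  -6.]
scene 188 15  x [-63. -55. -45.]  y [-14. -10.  -8.]
scene 194 25  x [-67. -55. -43.]  y [-13. -10.  -0.]
scene 200 20  x [-66. -53. -41.]  y [-12.  -9.   5.]
scene 206 23  x [-67. -57. -43.]  y [-12. -10.   6.]
scene 212 24  x [-66. -56. -42.]  y [-13. -10.   3.]
scene 218 20  x [-67. -56. -43.]  y [-13. -11.  -8.]
scene 224 24  x [-67. -58. -43.]  y [-13. -10.   4.]
scene 230 21  x [-67. -58. -42.]  y [-13. -10.   1.]
scene 236 23  x [-67. -54. -43.]  y [-13. -11.   5.]
scene 242 27  x [-67. -56. -43.]  y [-12. -10.   2.]
scene 248 23  x [-67. -53. -41.]  y [-14. -10.  -0.]
scene 254 26  x [-67. -58. -44.]  y [-13. -10.  -3.]
scene 260 13  x [-66. -53. -42.]  y [-13. -11.  -9.]
scene 266 2  x [-49. -49. -48.]  y [-10. -10. -10.]
```

View pics/f4.png

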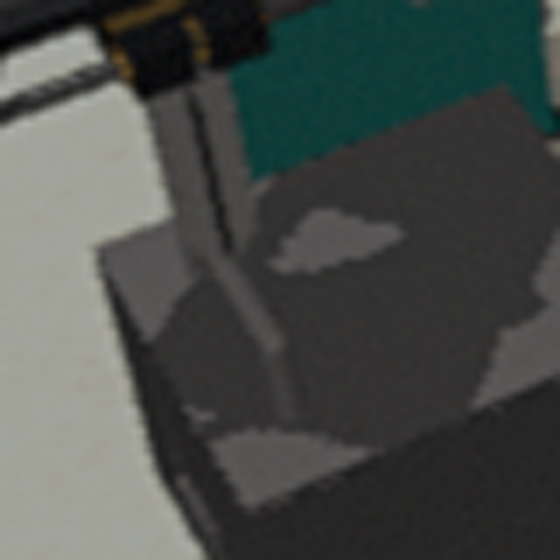

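The fingers end in mid-air about 15 mm above the bar: tips at pixel (225,260) of the crop, z ≈ 0.183 by depth, while ee_z reads 0.164. So the tips are not where the telemetry implies. I'll open the fingers and measure the tips from both views.

Request:
step_arm(
  plan=[
    {"dx":0,"dy":0,"dz":0,"rx":0,"ry":0,"rz":0,"claw":0.5},
    {"dx":0,"dy":0,"dz":0,"rx":0,"ry":0,"rz":0,"claw":0.5},
    {"dx":0,"dy":0,"dz":0,"rx":0,"ry":0,"rz":0,"claw":0.5},
    {"dx":0,"dy":0,"dz":0,"rx":0,"ry":0,"rz":0,"claw":0.5},
    {"dx":0,"dy":0,"dz":0,"rx":0,"ry":0,"rz":0,"claw":0.5},
  ],
)

```text
time_s: 5.25
ee_pos: [0.5565, -0.2856, 0.1636]
eef_rot: [-3.142, 0.0, 0.321]
force: [-0.6, -0.4, -0.6]
grip_width: 0.0371
grip_force: 0.0
```

```bash
cat > tips.py <<'E'
from h import *
from station import telemetry,viewer
o=telemetry.get_obs();print(o["time_s"],o["ee_pos"].round(4),o["grip_width"],o["force"].round(1))
for n in("scene","top"):
    p=viewer.camera(n);X=cloud(p).reshape(-1,3);pickle.dump(p,open(n+"2.pkl","wb"))
    R=Ro.from_euler("xyz",o["eef_rot"]).as_matrix();L=(X-o["ee_pos"])@R*1000   # tool frame
    for lo in range(-100,36,6):
        m=(L[:,2]>lo)&(L[:,2]<lo+6)&(abs(L[:,0])<20)&(abs(L[:,1])<60)
        if m.sum()>1: print(n,"toolz",lo,m.sum()," y",np.percentile(L[m,1],[2,25,50,75,98]).round()," x",np.percentile(L[m,0],[2,50,98]).round())
E
python3 tips.py
```

```text
5.25 [ 0.5565 -0.2856  0.1636] 0.03706461391556915 [-0.6 -0.4 -0.6]
scene toolz -100 23  y [-31. -25. -22.  22.  27.]  x [-3.  9. 11.]
scene toolz -94 30  y [-33. -25. -22.  24.  29.]  x [-7.  9. 12.]
scene toolz -88 28  y [-30. -22.  -1.  23.  29.]  x [-6.  8. 13.]
scene toolz -82 26  y [-32. -26. -21.  24.  29.]  x [-4.  9. 11.]
scene toolz -76 27  y [-32. -24.  17.  24.  29.]  x [-7.  9. 12.]
scene toolz -70 21  y [-31. -25. -20.  23.  29.]  x [ 2.  9. 11.]
scene toolz -64 30  y [-31. -23.  17.  26.  29.]  x [-7.  9. 13.]
scene toolz -58 23  y [-33. -24.  17.  23.  29.]  x [-6.  9. 11.]
scene toolz -52 26  y [-31. -23.  17.  25.  29.]  x [-7.  9. 12.]
scene toolz -46 26  y [-31. -27. -21.  22.  29.]  x [-5.  9. 12.]
scene toolz -40 26  y [-29. -22.  19.  25.  29.]  x [-6.  9. 12.]
scene toolz -34 21  y [-32. -25. -21.  24.  28.]  x [-2.  9. 11.]
scene toolz -28 14  y [-29. -24. -21.  19.  23.]  x [-6. 10. 11.]
scene toolz -22 6  y [-24. -23. -21.   7.  18.]  x [-2.  8. 11.]
scene toolz -10 39  y [-7. -5. -3. -0.  2.]  x [-18.  -1.  18.]
scene toolz -4 10  y [-7. -3.  1.  2.  2.]  x [-7.  5. 19.]
scene toolz 26 100  y [-59. -44. -27.   6.  24.]  x [-19.   1.  17.]
scene toolz 32 244  y [-58. -39. -19.  10.  26.]  x [-18.   1.  19.]
top toolz 26 9  y [-59. -57. -56. -54. -50.]  x [-1. 12. 19.]
top toolz 32 35  y [-60. -58. -56. -52. -49.]  x [-10.   8.  19.]
```

Depth puts the tips 19 mm behind the reported TCP, not 17 mm ahead of it. So the reported point lies about 36 mm too far along the tool. I'll allow for this and go 37 mm deeper, watching the force.

Request:
step_arm(
  plan=[
    {"dx":0,"dy":-0.01,"dz":0.08,"rx":0,"ry":0,"rz":0,"claw":0.5},
    {"dx":0,"dy":0,"dz":0.08,"rx":0,"ry":0,"rz":0,"claw":0.5},
    {"dx":0,"dy":0,"dz":0.08,"rx":0,"ry":0,"rz":0,"claw":0.5},
    {"dx":0,"dy":0,"dz":0.07,"rx":0,"ry":0,"rz":0,"claw":0.5},
    {"dx":0,"dy":0,"dz":0.06,"rx":0,"ry":0,"rz":0,"claw":0.5},
    {"dx":0,"dy":0,"dz":0,"rx":0,"ry":0,"rz":0,"claw":0.5},
  ],
)

```text
time_s: 5.95
ee_pos: [0.5559, -0.2845, 0.1255]
eef_rot: [-3.14, 0.001, 0.321]
force: [0.1, -0.2, -0.0]
grip_width: 0.0469
grip_force: 0.0
```

Request:
step_arm(
  plan=[
    {"dx":0,"dy":0,"dz":0,"rx":0,"ry":0,"rz":0,"claw":1},
    {"dx":0,"dy":0,"dz":0,"rx":0,"ry":0,"rz":0,"claw":1},
    {"dx":0,"dy":0,"dz":0,"rx":0,"ry":0,"rz":0,"claw":1},
    {"dx":0,"dy":0,"dz":0,"rx":0,"ry":0,"rz":0,"claw":1},
    {"dx":0,"dy":0,"dz":0,"rx":0,"ry":0,"rz":0,"claw":1},
  ],
  grip_force=15,
)

```text
time_s: 6.45
ee_pos: [0.5562, -0.2847, 0.1268]
eef_rot: [3.141, -0.0, 0.321]
force: [0.2, -0.6, -0.3]
grip_width: 0.0106
grip_force: 0.0
```

```bash
python3 - <<'E'
from h import *
off=.036
H=cw(.085,0,.0605);r=np.hypot(.140,.103);a0=np.arctan2(.103,-.140)
def bar(t,a): return H+r*np.cos(a0-t)*ex+r*np.sin(a0-t)*ez+off*tool(a)[:,2]
th=np.linspace(0,1.85,31)[1:]
rows([(bar(t,.35*t),tool(.35*t),1) for t in th],(bar(0,0),tool(0)))
E
```

```text
[{"dx": 0.0, "dy": -0.06, "dz": -0.085, "rx": -0.015, "ry": 0.0, "rz": 0.0}, {"dx": 0.0, "dy": -0.06, "dz": -0.08, "rx": -0.01, "ry": 0.0, "rz": 0.0}, {"dx": 0.0, "dy": -0.065, "dz": -0.08, "rx": -0.015, "ry": 0.0, "rz": 0.0}, {"dx": 0.0, "dy": -0.07, "dz": -0.075, "rx": -0.015, "ry": 0.0, "rz": 0.0}, {"dx": 0.0, "dy": -0.07, "dz": -0.075, "rx": -0.015, "ry": 0.0, "rz": 0.0}, {"dx": 0.0, "dy": -0.075, "dz": -0.07, "rx": -0.01, "ry": 0.0, "rz": 0.0}, {"dx": 0.0, "dy": -0.075, "dz": -0.065, "rx": -0.015, "ry": 0.0, "rz": 0.0}, {"dx": 0.0, "dy": -0.08, "dz": -0.06, "rx": -0.015, "ry": 0.0, "rz": 0.0}, {"dx": 0.0, "dy": -0.08, "dz": -0.06, "rx": -0.015, "ry": 0.0, "rz": 0.0}, {"dx": 0.0, "dy": -0.085, "dz": -0.055, "rx": -0.01, "ry": 0.0, "rz": 0.0}]
[{"dx": 0.0, "dy": -0.085, "dz": -0.055, "rx": -0.015, "ry": 0.0, "rz": 0.0}, {"dx": 0.0, "dy": -0.09, "dz": -0.045, "rx": -0.015, "ry": 0.0, "rz": 0.0}, {"dx": 0.0, "dy": -0.09, "dz": -0.045, "rx": -0.015, "ry": 0.0, "rz": 0.0}, {"dx": 0.0, "dy": -0.09, "dz": -0.04, "rx": -0.01, "ry": 0.0, "rz": 0.0}, {"dx": 0.0, "dy": -0.095, "dz": -0.035,
[... 506 characters left out ...]
"dy": -0.1, "dz": -0.01, "rx": -0.01, "ry": 0.0, "rz": 0.0}, {"dx": 0.0, "dy": -0.1, "dz": 0.0, "rx": -0.015, "ry": 0.0, "rz": 0.0}, {"dx": 0.0, "dy": -0.1, "dz": 0.0, "rx": -0.015, "ry": 0.0, "rz": 0.0}, {"dx": 0.0, "dy": -0.095, "dz": 0.005, "rx": -0.015, "ry": 0.0, "rz": 0.0}, {"dx": 0.0, "dy": -0.1, "dz": 0.01, "rx": -0.01, "ry": 0.0, "rz": 0.0}, {"dx": 0.0, "dy": -0.1, "dz": 0.015, "rx": -0.015, "ry": 0.0, "rz": 0.0}, {"dx": 0.0, "dy": -0.095, "dz": 0.02, "rx": -0.015, "ry": 0.0, "rz": 0.0}, {"dx": 0.0, "dy": -0.1, "dz": 0.025, "rx": -0.015, "ry": 0.0, "rz": 0.0}, {"dx": 0.0, "dy": -0.095, "dz": 0.025, "rx": -0.01, "ry": 0.0, "rz": 0.0}]
end [ 0.4752 -0.0416  0.138 ] [2.498 0.    0.318]
```

Request:
step_arm(
  plan=[
    {"dx":0,"dy":0,"dz":0,"rx":0,"ry":0,"rz":0,"claw":1},
    {"dx":0,"dy":0,"dz":0,"rx":0,"ry":0,"rz":0,"claw":1},
    {"dx":0,"dy":-0.06,"dz":-0.085,"rx":-0.015,"ry":0,"rz":0,"claw":1},
    {"dx":0,"dy":-0.06,"dz":-0.08,"rx":-0.01,"ry":0,"rz":0,"claw":1},
    {"dx":0,"dy":0,"dz":0,"rx":0,"ry":0,"rz":0,"claw":1},
  ],
  grip_force=20,
)

```text
time_s: 6.95
ee_pos: [0.5523, -0.2725, 0.1442]
eef_rot: [3.101, -0.0, 0.321]
force: [0.6, -3.5, 1.0]
grip_width: 0.0095
grip_force: 20.0
```

Request:
step_arm(
  plan=[
    {"dx":0,"dy":-0.065,"dz":-0.08,"rx":-0.015,"ry":0,"rz":0,"claw":1},
    {"dx":0,"dy":-0.07,"dz":-0.075,"rx":-0.015,"ry":0,"rz":0,"claw":1},
    {"dx":0,"dy":-0.07,"dz":-0.075,"rx":-0.015,"ry":0,"rz":0,"claw":1},
    {"dx":0,"dy":-0.075,"dz":-0.07,"rx":-0.01,"ry":0,"rz":0,"claw":1},
    {"dx":0,"dy":-0.075,"dz":-0.065,"rx":-0.015,"ry":0,"rz":0,"claw":1},
    {"dx":0,"dy":-0.08,"dz":-0.06,"rx":-0.015,"ry":0,"rz":0,"claw":1},
    {"dx":0,"dy":-0.08,"dz":-0.06,"rx":-0.015,"ry":0,"rz":0,"claw":1},
    {"dx":0,"dy":-0.085,"dz":-0.055,"rx":-0.01,"ry":0,"rz":0,"claw":1},
    {"dx":0,"dy":0,"dz":0,"rx":0,"ry":0,"rz":0,"claw":1},
  ],
)

```text
time_s: 7.85
ee_pos: [0.5321, -0.2103, 0.1908]
eef_rot: [2.927, -0.002, 0.322]
force: [2.6, -3.4, 6.3]
grip_width: 0.0095
grip_force: 20.0
```

```bash
python3 - <<'E'
from h import *
from station import telemetry,viewer
o=telemetry.get_obs();R=Ro.from_euler("xyz",o["eef_rot"]).as_matrix();b=o["ee_pos"]-.036*R[:,2]-cw(.085,0,.0605)
print("bar rel hinge",b@ex,b@ez,np.hypot(b@ex,b@ez),"theta",np.arctan2(.103,-.14)-np.arctan2(b[2],b@ex),o["force"],o["qpos"].round(2))
E
```

```text
bar rel hinge -0.054402400877284894 0.16548825849670734 0.17420099001293257 theta 0.6188912092649859 [ 2.6290378  -3.3754894   6.26284123] [-0.36  0.27  1.57 -0.18  1.17  0.95]
```

Radius 174 mm, as expected, so the bar is following the arc. Continuing.

Request:
step_arm(
  plan=[
    {"dx":0,"dy":-0.085,"dz":-0.055,"rx":-0.015,"ry":0,"rz":0,"claw":1},
    {"dx":0,"dy":-0.09,"dz":-0.045,"rx":-0.015,"ry":0,"rz":0,"claw":1},
    {"dx":0,"dy":-0.09,"dz":-0.045,"rx":-0.015,"ry":0,"rz":0,"claw":1},
    {"dx":0,"dy":-0.09,"dz":-0.04,"rx":-0.01,"ry":0,"rz":0,"claw":1},
    {"dx":0,"dy":-0.095,"dz":-0.035,"rx":-0.015,"ry":0,"rz":0,"claw":1},
    {"dx":0,"dy":-0.095,"dz":-0.035,"rx":-0.015,"ry":0,"rz":0,"claw":1},
    {"dx":0,"dy":-0.095,"dz":-0.025,"rx":-0.015,"ry":0,"rz":0,"claw":1},
    {"dx":0,"dy":-0.095,"dz":-0.025,"rx":-0.01,"ry":0,"rz":0,"claw":1},
    {"dx":0,"dy":-0.1,"dz":-0.02,"rx":-0.015,"ry":0,"rz":0,"claw":1},
    {"dx":0,"dy":-0.095,"dz":-0.015,"rx":-0.015,"ry":0,"rz":0,"claw":1},
  ],
)

```text
time_s: 8.85
ee_pos: [0.5011, -0.1173, 0.1934]
eef_rot: [2.709, -0.001, 0.321]
force: [5.9, 0.6, 1.4]
grip_width: 0.0093
grip_force: 20.0
```

Request:
step_arm(
  plan=[
    {"dx":0,"dy":-0.1,"dz":-0.01,"rx":-0.015,"ry":0,"rz":0,"claw":1},
    {"dx":0,"dy":-0.1,"dz":-0.01,"rx":-0.01,"ry":0,"rz":0,"claw":1},
    {"dx":0,"dy":-0.1,"dz":0,"rx":-0.015,"ry":0,"rz":0,"claw":1},
    {"dx":0,"dy":-0.1,"dz":0,"rx":-0.015,"ry":0,"rz":0,"claw":1},
    {"dx":0,"dy":-0.095,"dz":0.005,"rx":-0.015,"ry":0,"rz":0,"claw":1},
    {"dx":0,"dy":-0.1,"dz":0.01,"rx":-0.01,"ry":0,"rz":0,"claw":1},
    {"dx":0,"dy":-0.1,"dz":0.015,"rx":-0.015,"ry":0,"rz":0,"claw":1},
    {"dx":0,"dy":0,"dz":0,"rx":0,"ry":0,"rz":0,"claw":1},
  ],
)

```text
time_s: 9.65
ee_pos: [0.4816, -0.0595, 0.1585]
eef_rot: [2.561, 0.001, 0.322]
force: [3.2, 0.6, -1.8]
grip_width: 0.0096
grip_force: 20.1
```

```bash
python3 - <<'E'
from h import *
from station import telemetry,viewer
o=telemetry.get_obs();R=Ro.from_euler("xyz",o["eef_rot"]).as_matrix();b=o["ee_pos"]-.036*R[:,2]-cw(.085,0,.0605)
print("bar rel hinge",b@ex,b@ez,np.hypot(b@ex,b@ez),"theta",np.arctan2(.103,-.14)-np.arctan2(b[2],b@ex),o["force"],o["qpos"].round(2))
E
```

```text
bar rel hinge 0.11677184479590447 0.12808729107184338 0.17332633346136972 theta 1.6757198943888776 [ 3.17148725  0.59118927 -1.7624731 ] [ 0.12  0.14  1.9  -0.66  1.07  1.69]
```

Request:
step_arm(
  plan=[
    {"dx":0,"dy":-0.095,"dz":0.02,"rx":-0.015,"ry":0,"rz":0,"claw":1},
    {"dx":0,"dy":-0.1,"dz":0.025,"rx":-0.015,"ry":0,"rz":0,"claw":1},
    {"dx":0,"dy":-0.08,"dz":0.025,"rx":-0.01,"ry":0,"rz":0,"claw":1},
    {"dx":0,"dy":0,"dz":0,"rx":0,"ry":0,"rz":0,"claw":0.6},
    {"dx":0,"dy":0,"dz":0,"rx":0,"ry":0,"rz":0,"claw":0.6},
    {"dx":0,"dy":0,"dz":0,"rx":0,"ry":0,"rz":0,"claw":0.6},
    {"dx":0,"dy":0,"dz":0,"rx":0,"ry":0,"rz":0,"claw":0.6},
  ],
)

```text
time_s: 10.35
ee_pos: [0.4759, -0.0432, 0.1383]
eef_rot: [2.498, -0.0, 0.32]
force: [-2.0, 2.0, 0.7]
grip_width: 0.0361
grip_force: 0.9
```

Request:
step_arm(
  plan=[
    {"dx":0,"dy":0,"dz":-0.1,"rx":0,"ry":0,"rz":0,"claw":0.6},
    {"dx":0,"dy":0,"dz":-0.15,"rx":0,"ry":0,"rz":0,"claw":0.6},
    {"dx":0,"dy":0,"dz":-0.2,"rx":0,"ry":0,"rz":0,"claw":0.6},
    {"dx":0,"dy":0,"dz":-0.25,"rx":0,"ry":0,"rz":0,"claw":0.6},
    {"dx":0,"dy":0,"dz":-0.3,"rx":0,"ry":0,"rz":0,"claw":0.6},
    {"dx":0,"dy":0,"dz":-0.3,"rx":0,"ry":0,"rz":0,"claw":0.6},
  ],
)

```text
time_s: 10.95
ee_pos: [0.4508, 0.0319, 0.2437]
eef_rot: [2.498, -0.0, 0.32]
force: [0.5, -0.3, -0.2]
grip_width: 0.0375
grip_force: 0.0
```

```bash
python3 - <<'E'
from h import *
from station import telemetry,viewer
o=telemetry.get_obs();print(o["time_s"],o["ee_pos"],o["eef_rot"],o["grip_width"])
ims=[]
for n,(a,b,c,d) in (("scene",(160,90,360,290)),("top",(280,110,460,310))):
    p=viewer.camera(n);pickle.dump(p,open(n+"3.pkl","wb"));ims.append(cv2.resize(p["img"][b:d,a:c,::-1],None,fx=2,fy=2,interpolation=2))
    for r in viewer.recognise("baren",p)[:2]+viewer.recognise("lid_bar",p)[:2]: print(n,r)
cv2.imwrite("pics/c5.png",np.hstack(ims))
E
```

```text
10.95 [0.45082491 0.03185024 0.24365348] [ 2.49794528e+00 -4.12277434e-04  3.20291529e-01] 0.0375100795356299
scene {'rect': [223.2, 227.1, 256.7, 257.5], 'score': 0.67}
scene {'rect': [190.0, 137.1, 252.1, 195.3], 'score': 0.72}
scene {'rect': [251.3, 155.7, 315.5, 241.5], 'score': 0.63}
top {'rect': [381.6, 181.0, 400.2, 217.0], 'score': 0.74}
top {'rect': [368.0, 265.8, 438.4, 331.8], 'score': 0.87}
top {'rect': [307.7, 176.5, 369.8, 243.0], 'score': 0.72}
```

View pics/c5.png

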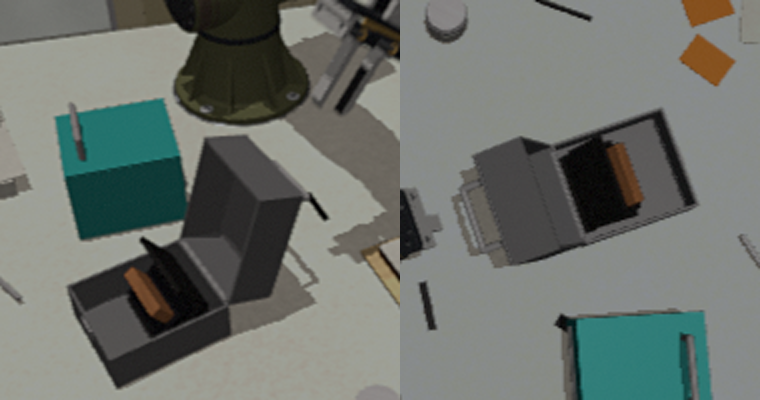

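The lid stands open. The brown handle shows at about (234,237) in the scene view and (391,198) in the top view. I'll measure it from both.

```bash
python3 - <<'E'
from h import *
for n,(a,b,c,d) in (("scene",(215,220,262,262)),("top",(376,176,406,222))):
    p=pickle.load(open(n+"3.pkl","rb"));X=cloud(p)[b:d,a:c].reshape(-1,3);I=p["img"][b:d,a:c].reshape(-1,3).astype(int)
    m=(I[:,0]-I[:,2]>25);D=X[m]-C0;D=D[np.isfinite(D[:,0])];L=np.stack([D@ex,D@ey,D[:,2]],1)*1000
    # baren frame
    s,cc=np.sin(.6),np.cos(.6);B=L-[20,0,36];Bx=B[:,0]*cc+B[:,2]*s;Bz=-B[:,0]*s+B[:,2]*cc
    t=Bz>np.percentile(Bz,60)-3
    print(n,m.sum(),"Bx",np.percentile(Bx,[2,25,50,75,98]).round(1),"By",np.percentile(B[:,1],[2,50,98]).round(1),"Bz",np.percentile(Bz,[2,25,50,75,98]).round(1))
    q=np.c_[Bx,B[:,1],Bz][Bz>40]; print(q.mean(0).round(1),np.percentile(q,[3,97],axis=0).round(1).tolist())
    k=np.linalg.svd(q-q.mean(0))[2];print("long axis",k[0].round(3),"normal",k[2].round(3))
a=-.6;z=tool(a)[:,2]
o=cw(.020,0,.036)
def P(h,dx=0): return o+h*(-z)+dx*0+.036*z
p1=rows([((.44,.02,.36),tool(.3),5),(P(.16)+[0,0,.06],tool(a),12)])
rows([(P(.16),tool(a),3)],p1)
print(P(.16),P(.033))
E
```

```text
scene 303 Bx [-19.   -0.9   5.6  11.   12.3] By [-44.8  -7.4  70.5] Bz [10.3 28.7 43.8 46.6 48.9]
[ 4.  -4.7 46. ] [[-5.4, -43.4, 41.1], [12.2, 38.3, 49.0]]
long axis [-0.006 -1.    -0.011] normal [-0.073  0.012 -0.997]
top 294 Bx [-7.9  2.1  6.3  8.8 42.9] By [-39.3   2.3  43.7] Bz [27.6 37.1 44.9 47.7 61.7]
[ 7.   2.2 47.6] [[-7.9, -37.4, 41.0], [42.8, 42.9, 61.6]]
long axis [-0.033 -0.999 -0.014] normal [ 0.296  0.003 -0.955]
[{"dx": -0.03, "dy": 0.155, "dz": -0.18, "rx": 0.045, "ry": 0.0, "rz": 0.0}, {"dx": -0.03, "dy": 0.14, "dz": -0.195, "rx": 0.045, "ry": 0.0, "rz": 0.0}, {"dx": -0.025, "dy": 0.125, "dz": -0.2, "rx": 0.045, "ry": 0.0, "rz": 0.0}, {"dx": -0.03, "dy": 0.11, "dz": -0.21, "rx": 0.04, "ry": 0.0, "rz": 0.0}, {"dx": -0.025, "dy": 0.1, "dz": -0.215, "rx": 0.045, "ry": 0.0, "rz": 0.0}, {"dx": 0.01, "dy": 0.215, "dz": 0.205, "rx": 0.05, "ry": 0.0, "rz": 0.0}, {"dx": 0.01, "dy": 0.23, "dz": 0.19, "rx": 0.045, "ry": 0.0, "rz": 0.0}, {"dx": 0.01, "dy": 0.245, "dz": 0.175, "rx": 0.05, "ry": 0.0, "rz": 0.0}, {"dx": 0.01, "dy": 0.255, "dz": 0.155, "rx": 0.045, "ry": 0.0, "rz"
[... 319 characters left out ...]
"dy": 0.295, "dz": 0.05, "rx": 0.05, "ry": 0.0, "rz": 0.0}, {"dx": 0.01, "dy": 0.3, "dz": 0.025, "rx": 0.045, "ry": 0.0, "rz": 0.0}, {"dx": 0.015, "dy": 0.3, "dz": 0.005, "rx": 0.05, "ry": 0.0, "rz": 0.0}, {"dx": 0.01, "dy": 0.3, "dz": -0.015, "rx": 0.045, "ry": 0.0, "rz": 0.0}]
end [ 0.5535 -0.28    0.1981] [-2.545e+00  1.000e-03  3.200e-01]
[{"dx": 0.0, "dy": 0.11, "dz": 0.165, "rx": 0.0, "ry": 0.0, "rz": 0.0}, {"dx": 0.0, "dy": 0.115, "dz": 0.165, "rx": 0.0, "ry": 0.0, "rz": 0.0}, {"dx": 0.0, "dy": 0.11, "dz": 0.165, "rx": 0.0, "ry": 0.0, "rz": 0.0}]
end [ 0.5534 -0.28    0.1383] [-2.545e+00  1.000e-03  3.200e-01]
[ 0.55362164 -0.28001349  0.13834162] [ 0.53122423 -0.21189138  0.03352399]
```

Request:
step_arm(
  plan=[
    {"dx":-0.03,"dy":0.155,"dz":-0.18,"rx":0.045,"ry":0,"rz":0,"claw":0.6},
    {"dx":-0.03,"dy":0.14,"dz":-0.195,"rx":0.045,"ry":0,"rz":0,"claw":0.6},
    {"dx":-0.025,"dy":0.125,"dz":-0.2,"rx":0.045,"ry":0,"rz":0,"claw":0.6},
    {"dx":-0.03,"dy":0.11,"dz":-0.21,"rx":0.04,"ry":0,"rz":0,"claw":0.6},
    {"dx":-0.025,"dy":0.1,"dz":-0.215,"rx":0.045,"ry":0,"rz":0,"claw":0.6},
    {"dx":0.01,"dy":0.215,"dz":0.205,"rx":0.05,"ry":0,"rz":0,"claw":0.6},
    {"dx":0.01,"dy":0.23,"dz":0.19,"rx":0.045,"ry":0,"rz":0,"claw":0.6},
    {"dx":0.01,"dy":0.245,"dz":0.175,"rx":0.05,"ry":0,"rz":0,"claw":0.6},
    {"dx":0.01,"dy":0.255,"dz":0.155,"rx":0.045,"ry":0,"rz":0,"claw":0.6},
    {"dx":0.01,"dy":0.265,"dz":0.135,"rx":0.05,"ry":0,"rz":0,"claw":0.6},
  ],
)

```text
time_s: 12.25
ee_pos: [0.4868, -0.1062, 0.2917]
eef_rot: [-3.06, 0.0, 0.319]
force: [-0.6, 0.8, 1.2]
grip_width: 0.0375
grip_force: 0.0
```

Request:
step_arm(
  plan=[
    {"dx":0.01,"dy":0.275,"dz":0.115,"rx":0.045,"ry":0,"rz":0,"claw":0.6},
    {"dx":0.015,"dy":0.285,"dz":0.09,"rx":0.05,"ry":0,"rz":0,"claw":0.6},
    {"dx":0.01,"dy":0.29,"dz":0.07,"rx":0.045,"ry":0,"rz":0,"claw":0.6},
    {"dx":0.015,"dy":0.295,"dz":0.05,"rx":0.05,"ry":0,"rz":0,"claw":0.6},
    {"dx":0.01,"dy":0.3,"dz":0.025,"rx":0.045,"ry":0,"rz":0,"claw":0.6},
    {"dx":0.015,"dy":0.3,"dz":0.005,"rx":0.05,"ry":0,"rz":0,"claw":0.6},
    {"dx":0.01,"dy":0.3,"dz":-0.015,"rx":0.045,"ry":0,"rz":0,"claw":0.6},
    {"dx":0,"dy":0,"dz":0,"rx":0,"ry":0,"rz":0,"claw":0.6},
    {"dx":0,"dy":0,"dz":0,"rx":0,"ry":0,"rz":0,"claw":0.6},
  ],
)

```text
time_s: 13.15
ee_pos: [0.5534, -0.2803, 0.1963]
eef_rot: [-2.542, 0.002, 0.319]
force: [0.4, -0.2, 0.3]
grip_width: 0.0379
grip_force: 0.0
```

```bash
python3 - <<'E'
from h import *
from station import telemetry
o_=telemetry.get_obs();print(o_["qpos"].round(2))
a=-.6;z=tool(a)[:,2];bx=-tool(a)[:,1]
o=cw(.020,0,.036)+.004*bx
def P(h): return o+h*(-z)+.036*z
s=rows([(P(.13),tool(a),5)])
print((bx).round(3));rows([(P(.033),tool(a),8)],s)
E
```

```text
[-0.67  0.79  0.88  0.34  1.97  0.63]
[{"dx": 0.0, "dy": 0.055, "dz": 0.155, "rx": 0.0, "ry": 0.0, "rz": 0.0}, {"dx": 0.0, "dy": 0.06, "dz": 0.155, "rx": 0.0, "ry": 0.0, "rz": 0.0}, {"dx": 0.0, "dy": 0.055, "dz": 0.155, "rx": 0.0, "ry": 0.0, "rz": 0.0}, {"dx": 0.005, "dy": 0.06, "dz": 0.155, "rx": 0.0, "ry": 0.0, "rz": 0.0}, {"dx": 0.0, "dy": 0.055, "dz": 0.16, "rx": 0.0, "ry": 0.0, "rz": 0.0}]
end [ 0.5472 -0.2607  0.1159] [-2.542e+00  2.000e-03  3.190e-01]
[-0.258  0.784  0.565]
[{"dx": 0.0, "dy": 0.0, "dz": 0.12, "rx": 0.0, "ry": 0.0, "rz": 0.0}, {"dx": 0.0, "dy": 0.0, "dz": 0.12, "rx": 0.0, "ry": 0.0, "rz": 0.0}, {"dx": 0.0, "dy": 0.0, "dz": 0.12, "rx": 0.0, "ry": 0.0, "rz": 0.0}, {"dx": 0.0, "dy": 0.0, "dz": 0.12, "rx": 0.0, "ry": 0.0, "rz": 0.0}, {"dx": 0.0, "dy": 0.0, "dz": 0.12, "rx": 0.0, "ry": 0.0, "rz": 0.0}, {"dx": 0.0, "dy": 0.0, "dz": 0.125, "rx": 0.0, "ry": 0.0, "rz": 0.0}, {"dx": 0.0, "dy": 0.0, "dz": 0.12, "rx": 0.0, "ry": 0.0, "rz": 0.0}, {"dx": 0.005, "dy": 0.0, "dz": 0.125, "rx": 0.0, "ry": 0.0, "rz": 0.0}]
end [ 0.5304 -0.2086  0.0358] [-2.542e+00  2.000e-03  3.190e-01]
```

Request:
step_arm(
  plan=[
    {"dx":0,"dy":0.055,"dz":0.155,"rx":0,"ry":0,"rz":0,"claw":0.6},
    {"dx":0,"dy":0.06,"dz":0.155,"rx":0,"ry":0,"rz":0,"claw":0.6},
    {"dx":0,"dy":0.055,"dz":0.155,"rx":0,"ry":0,"rz":0,"claw":0.6},
    {"dx":0,"dy":0.06,"dz":0.155,"rx":0,"ry":0,"rz":0,"claw":0.6},
    {"dx":0,"dy":0.055,"dz":0.16,"rx":0,"ry":0,"rz":0,"claw":0.6},
    {"dx":0,"dy":0,"dz":0.15,"rx":0,"ry":0,"rz":0,"claw":0.6},
    {"dx":0,"dy":0,"dz":0.15,"rx":0,"ry":0,"rz":0,"claw":0.6},
    {"dx":0,"dy":0,"dz":0,"rx":0,"ry":0,"rz":0,"claw":0.6},
    {"dx":0,"dy":0,"dz":0,"rx":0,"ry":0,"rz":0,"claw":0.6},
  ],
)

```text
time_s: 14.05
ee_pos: [0.5426, -0.2442, 0.0954]
eef_rot: [-2.547, -0.001, 0.321]
force: [0.4, -1.2, -0.0]
grip_width: 0.0375
grip_force: 0.0
```

```bash
python3 - <<'E'
from h import *
from station import telemetry,viewer
o=telemetry.get_obs();R=Ro.from_euler("xyz",o["eef_rot"]).as_matrix();print(o["ee_pos"],o["force"].round(1))
ims=[]
for n,(a,b,c,d) in (("scene",(190,150,290,270)),("top",(340,150,440,270))):
    p=viewer.camera(n);L=(cloud(p)-o["ee_pos"])@R*1000;I=p["img"].astype(int)
    m=(I[...,0]-I[...,2]>25)&(abs(L[...,0])<60)&(abs(L[...,1])<60)&(abs(L[...,2])<70)
    q=L[m];print(n,"handle",len(q),np.percentile(q,[3,50,97],axis=0).round(1).tolist() if len(q) else "")
    g=(~m)&(abs(L[...,0])<14)&(abs(L[...,1])<45)&(L[...,2]>-60)&(L[...,2]<-25);q=L[g]
    if len(q):print(n,"fingers",len(q),"y",np.percentile(q[:,1],[2,25,50,75,98]).round(1))
    g=(~m)&(abs(L[...,0])<14)&(abs(L[...,1])<36)&(L[...,2]>-40)&(L[...,2]<10);q=L[g]
    if len(q):print(n,"max z",np.percentile(q[:,2],[50,90,98]).round(1))
    ims.append(cv2.resize(p["img"][b:d,a:c,::-1],None,fx=4,fy=4,interpolation=2))
cv2.imwrite("pics/c6.png",np.hstack(ims))
E
```

```text
[ 0.54264999 -0.24417855  0.09539091] [ 0.4 -1.2 -0. ]
scene handle 287 [[-38.3, -5.6, 18.0], [9.4, 0.8, 23.0], [44.1, 23.8, 54.5]]
scene fingers 137 y [-34.6 -30.7  14.7  18.7  27. ]
scene max z [-30.3 -22.2 -19.4]
top handle 276 [[-43.6, -34.4, 7.6], [-2.9, 0.1, 22.7], [37.3, 11.3, 39.6]]
top fingers 66 y [-34.4 -31.1 -30.1 -28.7 -23.8]
top max z [-34.9 -21.   -8.1]
```

View pics/c6.png

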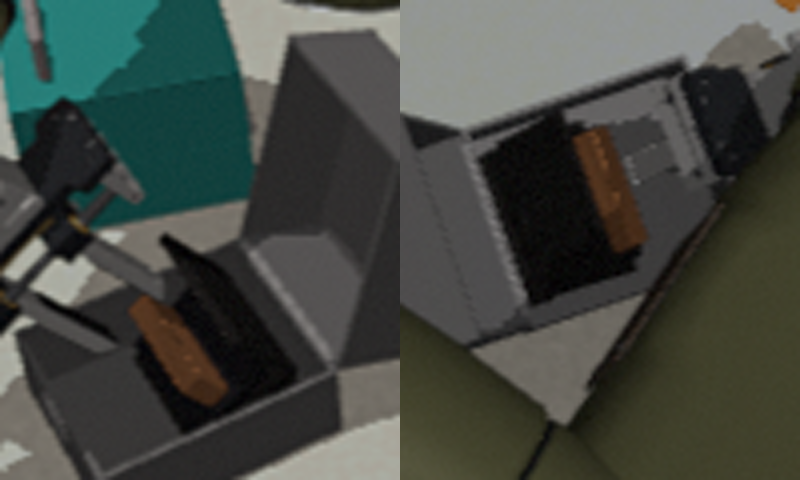

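The fingers straddle the handle line, and the numbers put the handle within about 3 mm of centre in tool x and y. The handle top is 40 mm ahead of the tips, so I'll go down about 68 mm along the tool.

Request:
step_arm(
  plan=[
    {"dx":0,"dy":0,"dz":0.12,"rx":0,"ry":0,"rz":0,"claw":0.6},
    {"dx":0,"dy":0,"dz":0.12,"rx":0,"ry":0,"rz":0,"claw":0.6},
    {"dx":0,"dy":0,"dz":0.12,"rx":0,"ry":0,"rz":0,"claw":0.6},
    {"dx":0,"dy":0,"dz":0.1,"rx":0,"ry":0,"rz":0,"claw":0.6},
    {"dx":0,"dy":0,"dz":0.08,"rx":0,"ry":0,"rz":0,"claw":0.6},
    {"dx":0,"dy":0,"dz":0.06,"rx":0,"ry":0,"rz":0,"claw":0.6},
    {"dx":0,"dy":0,"dz":0.05,"rx":0,"ry":0,"rz":0,"claw":0.6},
    {"dx":0,"dy":0,"dz":0.03,"rx":0,"ry":0,"rz":0,"claw":0.6},
    {"dx":0,"dy":0,"dz":0,"rx":0,"ry":0,"rz":0,"claw":0.6},
  ],
)

```text
time_s: 15.05
ee_pos: [0.5301, -0.2079, 0.037]
eef_rot: [-2.545, 0.0, 0.321]
force: [0.5, 0.1, 0.8]
grip_width: 0.0378
grip_force: 0.0
```

Request:
step_arm(
  plan=[
    {"dx":0,"dy":0,"dz":0,"rx":0,"ry":0,"rz":0,"claw":1},
    {"dx":0,"dy":0,"dz":0,"rx":0,"ry":0,"rz":0,"claw":1},
    {"dx":0,"dy":0,"dz":0,"rx":0,"ry":0,"rz":0,"claw":1},
    {"dx":0,"dy":0,"dz":0,"rx":0,"ry":0,"rz":0,"claw":1},
    {"dx":0,"dy":0,"dz":0,"rx":0,"ry":0,"rz":0,"claw":1},
  ],
  grip_force=25,
)

```text
time_s: 15.55
ee_pos: [0.5304, -0.2085, 0.0374]
eef_rot: [-2.546, -0.0, 0.32]
force: [2.9, -5.2, 0.5]
grip_width: 0.0178
grip_force: 25.0
```

```bash
python3 - <<'E'
from h import *
from station import telemetry
a=-.6;z=tool(a)[:,2];p=telemetry.get_obs()["ee_pos"]
s=rows([(p-.13*z,tool(a),9)])
s=rows([((.55,-.27,.36),tool(-.3),7),((.52,-.05,.37),tool(0),8)],s)
s=rows([((.546,.223,.25),down(1.768),13)],s)
E
```

```text
[{"dx": 0.0, "dy": 0.0, "dz": -0.145, "rx": 0.0, "ry": 0.0, "rz": 0.0}, {"dx": 0.0, "dy": 0.0, "dz": -0.145, "rx": 0.0, "ry": 0.0, "rz": 0.0}, {"dx": 0.0, "dy": 0.0, "dz": -0.145, "rx": 0.0, "ry": 0.0, "rz": 0.0}, {"dx": 0.0, "dy": 0.0, "dz": -0.145, "rx": 0.0, "ry": 0.0, "rz": 0.0}, {"dx": 0.0, "dy": 0.0, "dz": -0.145, "rx": 0.0, "ry": 0.0, "rz": 0.0}, {"dx": 0.0, "dy": 0.0, "dz": -0.145, "rx": 0.0, "ry": 0.0, "rz": 0.0}, {"dx": 0.0, "dy": 0.0, "dz": -0.145, "rx": 0.0, "ry": 0.0, "rz": 0.0}, {"dx": 0.0, "dy": 0.005, "dz": -0.14, "rx": 0.0, "ry": 0.0, "rz": 0.0}, {"dx": 0.0, "dy": 0.0, "dz": -0.145, "rx": 0.005, "ry": 0.0, "rz": 0.0}]
end [ 0.5535 -0.2782  0.1447] [-2.538 -0.     0.32 ]
[{"dx": 0.0, "dy": -0.185, "dz": -0.245, "rx": -0.03, "ry": 0.0, "rz": 0.0}, {"dx": 0.0, "dy": -0.175, "dz": -0.255, "rx": -0.025, "ry": 0.0, "rz": 0.0}, {"dx": 0.0, "dy": -0.165, "dz": -0.26, "rx": -0.03, "ry": 0.0, "rz": 0.0}, {"dx": 0.0, "dy": -0.15, "dz": -0.27, "rx": -0.025, "ry": 0.0, "rz": 0.0}, {"dx": 0.0, "dy": -0.14, "dz": -0.275, "rx": -0.03, "ry": 0.0, "rz": 0.0}, {"dx": -0.005, "dy": -0.1
[... 1131 characters left out ...]
5, "rx": 0.0, "ry": 0.0, "rz": -0.07}, {"dx": 0.175, "dy": -0.12, "dz": 0.09, "rx": 0.0, "ry": 0.0, "rz": -0.07}, {"dx": 0.185, "dy": -0.1, "dz": 0.095, "rx": 0.0, "ry": 0.0, "rz": -0.07}, {"dx": 0.195, "dy": -0.08, "dz": 0.09, "rx": 0.0, "ry": 0.0, "rz": -0.07}, {"dx": 0.2, "dy": -0.055, "dz": 0.095, "rx": 0.0, "ry": 0.0, "rz": -0.07}, {"dx": 0.21, "dy": -0.035, "dz": 0.09, "rx": 0.0, "ry": 0.0, "rz": -0.075}]
[{"dx": 0.21, "dy": -0.01, "dz": 0.095, "rx": 0.0, "ry": 0.0, "rz": -0.07}, {"dx": 0.21, "dy": 0.015, "dz": 0.09, "rx": 0.0, "ry": 0.0, "rz": -0.075}, {"dx": 0.205, "dy": 0.035, "dz": 0.095, "rx": 0.0, "ry": 0.0, "rz": -0.07}]
end [0.5461 0.2228 0.2499] [3.141e+00 1.000e-03 1.765e+00]
```

Request:
step_arm(
  plan=[
    {"dx":0,"dy":0,"dz":-0.05,"rx":0,"ry":0,"rz":0,"claw":1},
    {"dx":0,"dy":0,"dz":-0.1,"rx":0,"ry":0,"rz":0,"claw":1},
    {"dx":0,"dy":0,"dz":-0.15,"rx":0,"ry":0,"rz":0,"claw":1},
    {"dx":0,"dy":0,"dz":-0.15,"rx":0,"ry":0,"rz":0,"claw":1},
    {"dx":0,"dy":0,"dz":-0.15,"rx":0,"ry":0,"rz":0,"claw":1},
    {"dx":0,"dy":0,"dz":-0.15,"rx":0,"ry":0,"rz":0,"claw":1},
    {"dx":0,"dy":0,"dz":-0.15,"rx":0,"ry":0,"rz":0,"claw":1},
    {"dx":0,"dy":0,"dz":-0.15,"rx":0,"ry":0,"rz":0,"claw":1},
    {"dx":0,"dy":0,"dz":-0.2,"rx":0,"ry":0,"rz":0,"claw":1},
  ],
)

```text
time_s: 16.45
ee_pos: [0.5522, -0.2749, 0.1412]
eef_rot: [-2.544, 0.001, 0.321]
force: [0.1, -0.2, -2.2]
grip_width: 0.018
grip_force: 25.0
```

Request:
step_arm(
  plan=[
    {"dx":0,"dy":-0.185,"dz":-0.245,"rx":-0.03,"ry":0,"rz":0,"claw":1},
    {"dx":0,"dy":-0.175,"dz":-0.255,"rx":-0.025,"ry":0,"rz":0,"claw":1},
    {"dx":0,"dy":-0.165,"dz":-0.26,"rx":-0.03,"ry":0,"rz":0,"claw":1},
    {"dx":0,"dy":-0.15,"dz":-0.27,"rx":-0.025,"ry":0,"rz":0,"claw":1},
    {"dx":0,"dy":-0.14,"dz":-0.275,"rx":-0.03,"ry":0,"rz":0,"claw":1},
    {"dx":0,"dy":-0.125,"dz":-0.28,"rx":-0.025,"ry":0,"rz":0,"claw":1},
    {"dx":0,"dy":-0.115,"dz":-0.285,"rx":-0.03,"ry":0,"rz":0,"claw":1},
    {"dx":0.05,"dy":-0.2,"dz":0.05,"rx":-0.025,"ry":0,"rz":0,"claw":1},
    {"dx":0.05,"dy":-0.265,"dz":0.055,"rx":-0.025,"ry":0,"rz":0,"claw":1},
    {"dx":0.05,"dy":-0.27,"dz":0.045,"rx":-0.025,"ry":0,"rz":0,"claw":1},
  ],
)

```text
time_s: 17.45
ee_pos: [0.5392, -0.1882, 0.3598]
eef_rot: [-2.97, 0.0, 0.32]
force: [-0.0, -0.0, -2.2]
grip_width: 0.018
grip_force: 25.0
```

Request:
step_arm(
  plan=[
    {"dx":0.05,"dy":-0.27,"dz":0.035,"rx":-0.025,"ry":0,"rz":0,"claw":1},
    {"dx":0.05,"dy":-0.27,"dz":0.025,"rx":-0.02,"ry":0,"rz":0,"claw":1},
    {"dx":0.05,"dy":-0.275,"dz":0.02,"rx":-0.025,"ry":0,"rz":0,"claw":1},
    {"dx":0.055,"dy":-0.275,"dz":0.01,"rx":-0.02,"ry":0,"rz":0,"claw":1},
    {"dx":0.05,"dy":-0.27,"dz":0,"rx":-0.025,"ry":0,"rz":0,"claw":1},
    {"dx":0.085,"dy":-0.195,"dz":0.05,"rx":0,"ry":0,"rz":-0.07,"claw":1},
    {"dx":0.105,"dy":-0.185,"dz":0.09,"rx":0,"ry":0,"rz":-0.07,"claw":1},
    {"dx":0.125,"dy":-0.17,"dz":0.09,"rx":0,"ry":0,"rz":-0.07,"claw":1},
    {"dx":0.145,"dy":-0.155,"dz":0.09,"rx":0,"ry":0,"rz":-0.07,"claw":1},
    {"dx":0.16,"dy":-0.14,"dz":0.09,"rx":0,"ry":0,"rz":-0.07,"claw":1},
  ],
)

```text
time_s: 18.45
ee_pos: [0.5306, 0.0547, 0.3225]
eef_rot: [3.135, 0.004, 0.875]
force: [0.2, 0.4, -3.1]
grip_width: 0.018
grip_force: 25.0
```

Request:
step_arm(
  plan=[
    {"dx":0.175,"dy":-0.12,"dz":0.09,"rx":0,"ry":0,"rz":-0.07,"claw":1},
    {"dx":0.185,"dy":-0.1,"dz":0.09,"rx":0,"ry":0,"rz":-0.07,"claw":1},
    {"dx":0.195,"dy":-0.08,"dz":0.09,"rx":0,"ry":0,"rz":-0.07,"claw":1},
    {"dx":0.2,"dy":-0.055,"dz":0.09,"rx":0,"ry":0,"rz":-0.07,"claw":1},
    {"dx":0.21,"dy":-0.035,"dz":0.09,"rx":0,"ry":0,"rz":-0.07,"claw":1},
    {"dx":0.21,"dy":-0.01,"dz":0.09,"rx":0,"ry":0,"rz":-0.07,"claw":1},
    {"dx":0.21,"dy":0.015,"dz":0.09,"rx":0,"ry":0,"rz":-0.07,"claw":1},
    {"dx":0.2,"dy":0.035,"dz":0.09,"rx":0,"ry":0,"rz":-0.07,"claw":1},
    {"dx":0,"dy":0,"dz":0,"rx":0,"ry":0,"rz":0,"claw":1},
    {"dx":0,"dy":0,"dz":0,"rx":0,"ry":0,"rz":0,"claw":1},
  ],
)

```text
time_s: 19.45
ee_pos: [0.5477, 0.22, 0.2494]
eef_rot: [3.141, 0.008, 1.748]
force: [0.9, -0.3, -3.2]
grip_width: 0.0175
grip_force: 25.0
```

```bash
python3 - <<'E'
from h import *
from station import telemetry,viewer
o=telemetry.get_obs();print(o["ee_pos"],o["eef_rot"],o["force"],o["grip_width"])
R=Ro.from_euler("xyz",o["eef_rot"]).as_matrix();ims=[]
for n,(a,b,c,d) in (("scene",(270,90,470,290)),("top",(150,110,350,310))):
    p=viewer.camera(n);L=(cloud(p)-o["ee_pos"])@R*1000
    for lo in range(-48,16,4):
        m=(abs(L[...,0])<70)&(abs(L[...,1])<70)&(L[...,2]>lo)&(L[...,2]<=lo+4);q=L[m]
        if len(q)>3:print(n,lo,len(q),"x",np.percentile(q[:,0],[2,98]).round(),"y",np.percentile(q[:,1],[2,98]).round())
    ims.append(cv2.resize(p["img"][b:d,a:c,::-1],None,fx=2,fy=2,interpolation=2))
cv2.imwrite("pics/c7.png",np.hstack(ims))
rows([((.546,.2235,.07),down(1.768),8)])
E
```

```text
[0.5477245 0.2200109 0.2494287] [3.14100891 0.00791008 1.74819857] [ 0.87757702 -0.33043361 -3.15924893] 0.017541720406240933
scene -48 50 x [-43.  33.] y [-13.  23.]
scene -44 40 x [-43.  41.] y [-10.  23.]
scene -40 39 x [-42.  36.] y [-10.  22.]
scene -36 45 x [-44.  44.] y [-3. 22.]
scene -32 32 x [-44.  39.] y [ 4. 22.]
scene -28 38 x [-43.  40.] y [-4. 19.]
scene -24 33 x [-48.  39.] y [-4. 12.]
scene -20 199 x [-49.  47.] y [-28.  33.]
scene -16 163 x [-50.  49.] y [-24.  35.]
scene -12 48 x [-50.  39.] y [-27.  34.]
scene -8 42 x [-49.  47.] y [-21.  34.]
top -48 13 x [-45. -37.] y [-10.   6.]
top -44 4 x [-46. -44.] y [-9.  5.]
top -24 4 x [-47. -39.] y [-30. -10.]
top -20 53 x [-52. -31.] y [-31.  26.]
top -16 83 x [-52. -32.] y [-33.  29.]
top -12 29 x [-52. -32.] y [-33.  31.]
top -8 4 x [-52. -42.] y [-33.  25.]
[{"dx": 0.005, "dy": 0.0, "dz": 0.225, "rx": 0.0, "ry": 0.0, "rz": 0.0}, {"dx": 0.005, "dy": 0.0, "dz": 0.225, "rx": 0.0, "ry": 0.0, "rz": 0.0}, {"dx": 0.01, "dy": -0.005, "dz": 0.225, "rx": 0.0, "ry": 0.0, "rz": 0.0}, {"dx": 0.005, "dy": 0.0, "dz": 0.225, "rx": 0.0, "ry": 0.0, "rz": -0.005}, {"dx": 0.01, "dy": -0.005, "dz": 0.225, "rx": 0.0, "ry": 0.0, "rz": 0.0}, {"dx": 0.005, "dy": 0.0, "dz": 0.225, "rx": 0.0, "ry": 0.0, "rz": -0.005}, {"dx": 0.01, "dy": -0.005, "dz": 0.225, "rx": 0.0, "ry": 0.0, "rz": 0.0}, {"dx": 0.005, "dy": 0.0, "dz": 0.225, "rx": 0.0, "ry": 0.005, "rz": -0.005}]
end [0.546  0.2233 0.0698] [ 3.14  -0.     1.771]
```

View pics/c7.png

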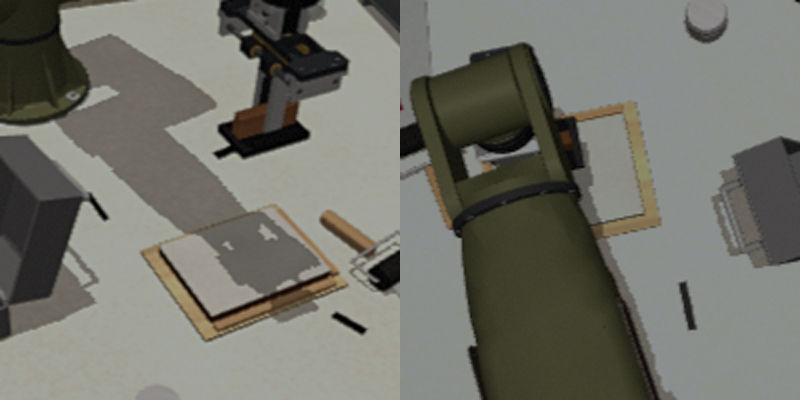

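The baren hangs level in the grip, with its pad spanning tool z of about −18 to −5 mm. The block is clear below. I'll lower to just above it and then ease down.

Request:
step_arm(
  plan=[
    {"dx":0.005,"dy":0,"dz":0.225,"rx":0,"ry":0,"rz":0,"claw":1},
    {"dx":0.005,"dy":0,"dz":0.225,"rx":0,"ry":0,"rz":0,"claw":1},
    {"dx":0.01,"dy":-0.005,"dz":0.225,"rx":0,"ry":0,"rz":0,"claw":1},
    {"dx":0.005,"dy":0,"dz":0.225,"rx":0,"ry":0,"rz":-0.005,"claw":1},
    {"dx":0.01,"dy":-0.005,"dz":0.225,"rx":0,"ry":0,"rz":0,"claw":1},
    {"dx":0.005,"dy":0,"dz":0.225,"rx":0,"ry":0,"rz":-0.005,"claw":1},
    {"dx":0.01,"dy":-0.005,"dz":0.225,"rx":0,"ry":0,"rz":0,"claw":1},
    {"dx":0.005,"dy":0,"dz":0.225,"rx":0,"ry":0.005,"rz":-0.005,"claw":1},
    {"dx":0,"dy":0,"dz":0.1,"rx":0,"ry":0,"rz":0,"claw":1},
    {"dx":0,"dy":0,"dz":0.1,"rx":0,"ry":0,"rz":0,"claw":1},
  ],
)

```text
time_s: 20.55
ee_pos: [0.5463, 0.2235, 0.0493]
eef_rot: [3.14, 0.0, 1.772]
force: [0.1, -0.0, -2.6]
grip_width: 0.0183
grip_force: 25.0
```

Request:
step_arm(
  plan=[
    {"dx":0,"dy":0,"dz":0.05,"rx":0,"ry":0,"rz":0,"claw":1},
    {"dx":0,"dy":0,"dz":0.05,"rx":0,"ry":0,"rz":0,"claw":1},
    {"dx":0,"dy":0,"dz":0.05,"rx":0,"ry":0,"rz":0,"claw":1},
    {"dx":0,"dy":0,"dz":0,"rx":0,"ry":0,"rz":0,"claw":1},
    {"dx":0,"dy":0,"dz":0,"rx":0,"ry":0,"rz":0,"claw":1},
  ],
)

```text
time_s: 21.05
ee_pos: [0.546, 0.224, 0.0343]
eef_rot: [3.14, -0.0, 1.774]
force: [0.1, -0.3, -1.3]
grip_width: 0.0177
grip_force: 25.0
```

Request:
step_arm(
  plan=[
    {"dx":0,"dy":0,"dz":0.02,"rx":0,"ry":0,"rz":0,"claw":1},
    {"dx":0,"dy":0,"dz":0.02,"rx":0,"ry":0,"rz":0,"claw":1},
    {"dx":0,"dy":0,"dz":0.02,"rx":0,"ry":0,"rz":0,"claw":1},
    {"dx":0,"dy":0,"dz":0,"rx":0,"ry":0,"rz":0,"claw":1},
  ],
)

```text
time_s: 21.45
ee_pos: [0.5457, 0.2239, 0.0277]
eef_rot: [3.141, 0.0, 1.774]
force: [-0.8, -0.2, -2.1]
grip_width: 0.0181
grip_force: 25.0
```

Request:
step_arm(
  plan=[
    {"dx":0,"dy":0,"dz":0.015,"rx":0,"ry":0,"rz":0,"claw":1},
    {"dx":0,"dy":0,"dz":0.01,"rx":0,"ry":0,"rz":0,"claw":1},
    {"dx":0,"dy":0,"dz":0,"rx":0,"ry":0,"rz":0,"claw":1},
  ],
)

```text
time_s: 21.75
ee_pos: [0.5458, 0.2239, 0.0254]
eef_rot: [3.141, -0.0, 1.773]
force: [-0.4, 0.3, -3.1]
grip_width: 0.0177
grip_force: 25.0
```

Request:
step_arm(
  plan=[
    {"dx":0,"dy":0,"dz":0.01,"rx":0,"ry":0,"rz":0,"claw":1},
    {"dx":0,"dy":0,"dz":0.01,"rx":0,"ry":0,"rz":0,"claw":1},
    {"dx":0,"dy":0,"dz":0,"rx":0,"ry":0,"rz":0,"claw":1},
  ],
)

```text
time_s: 22.05
ee_pos: [0.546, 0.2241, 0.0239]
eef_rot: [3.14, -0.0, 1.774]
force: [-0.6, 1.6, 2.2]
grip_width: 0.0179
grip_force: 25.0
```

Request:
step_arm(
  plan=[
    {"dx":0,"dy":0,"dz":0.01,"rx":0,"ry":0,"rz":0,"claw":1},
    {"dx":0,"dy":0,"dz":0,"rx":0,"ry":0,"rz":0,"claw":1},
  ],
)

```text
time_s: 22.25
ee_pos: [0.546, 0.2241, 0.0238]
eef_rot: [3.14, -0.0, 1.774]
force: [-6.7, -1.2, 12.8]
grip_width: 0.0177
grip_force: 25.0
```

Contact. I'll back off the last millimetre, release and lift away.

Request:
step_arm(
  plan=[
    {"dx":0,"dy":0,"dz":-0.01,"rx":0,"ry":0,"rz":0,"claw":1},
    {"dx":0,"dy":0,"dz":0,"rx":0,"ry":0,"rz":0,"claw":0.5},
    {"dx":0,"dy":0,"dz":0,"rx":0,"ry":0,"rz":0,"claw":0.5},
    {"dx":0,"dy":0,"dz":0,"rx":0,"ry":0,"rz":0,"claw":0.5},
    {"dx":0,"dy":0,"dz":0,"rx":0,"ry":0,"rz":0,"claw":0.5},
    {"dx":0,"dy":0,"dz":0,"rx":0,"ry":0,"rz":0,"claw":0.5},
  ],
)

```text
time_s: 22.85
ee_pos: [0.5459, 0.2239, 0.0235]
eef_rot: [3.141, -0.0, 1.774]
force: [-0.1, -0.6, -0.1]
grip_width: 0.0468
grip_force: 0.0
```

Request:
step_arm(
  plan=[
    {"dx":0,"dy":0,"dz":-0.05,"rx":0,"ry":0,"rz":0,"claw":0.5},
    {"dx":0,"dy":0,"dz":-0.1,"rx":0,"ry":0,"rz":0,"claw":0.5},
    {"dx":0,"dy":0,"dz":-0.2,"rx":0,"ry":0,"rz":0,"claw":0.5},
    {"dx":0,"dy":0,"dz":-0.3,"rx":0,"ry":0,"rz":0,"claw":0.5},
    {"dx":0,"dy":0,"dz":-0.4,"rx":0,"ry":0,"rz":0,"claw":0.5},
    {"dx":-0.1,"dy":-0.3,"dz":-0.4,"rx":0,"ry":0,"rz":0,"claw":0.5},
    {"dx":0,"dy":-0.4,"dz":-0.3,"rx":0,"ry":0,"rz":0,"claw":0.5},
    {"dx":0,"dy":-0.4,"dz":0,"rx":0,"ry":0,"rz":0,"claw":0.5},
    {"dx":0,"dy":-0.3,"dz":0,"rx":0,"ry":0,"rz":0,"claw":0.5},
    {"dx":0,"dy":0,"dz":0,"rx":0,"ry":0,"rz":0,"claw":0.5},
  ],
)

```text
time_s: 23.85
ee_pos: [0.4089, 0.1859, 0.1992]
eef_rot: [3.139, -0.0, 1.774]
force: [0.9, -0.9, 0.4]
grip_width: 0.0469
grip_force: 0.0
```

```bash
python3 - <<'E'
from h import *
from station import telemetry,viewer
o=telemetry.get_obs();print(o["time_s"],o["ee_pos"])
ims=[]
for n,(a,b,c,d) in (("scene",(190,100,480,320)),("top",(140,100,450,320))):
    p=viewer.camera(n);X=cloud(p);I=p["img"].astype(int)
    near=(abs(X[...,0]-.546)<.09)&(abs(X[...,1]-.223)<.09)
    for nm,m in (("handle",near&(X[...,2]>.062)&(X[...,2]<.085)),("pad",near&(X[...,2]>.034)&(X[...,2]<.046)&(I.max(-1)<70))):
        q=X[m]
        if len(q)>5: print(n,nm,cv2.minAreaRect(np.ascontiguousarray(q[:,:2],np.float32)),np.percentile(q[:,2],[5,50,95]).round(4))
    ims.append(cv2.resize(p["img"][b:d,a:c,::-1],(395,int(395*(d-b)/(c-a)))))
h=min(i.shape[0] for i in ims);cv2.imwrite("pics/c8.png",np.hstack([i[:h] for i in ims]))
E
```

```text
23.85 [0.40893974 0.18593386 0.19917783]
scene handle ((0.5481604337692261, 0.22561538219451904), (0.02216273732483387, 0.08893784880638123), 11.100954055786133) [0.0639 0.073  0.0768]
scene pad ((0.54815274477005, 0.22443830966949463), (0.06547036021947861, 0.09911805391311646), 10.718351364135742) [0.0363 0.0403 0.0439]
top handle ((0.5450353622436523, 0.2209065705537796), (0.01822519674897194, 0.0866607278585434), 10.571152687072754) [0.0682 0.0724 0.0775]
top pad ((0.5415536761283875, 0.23855194449424744), (0.06352177262306213, 0.13160906732082367), 10.277420997619629) [0.0348 0.0385 0.0426]
```

View pics/c8.png

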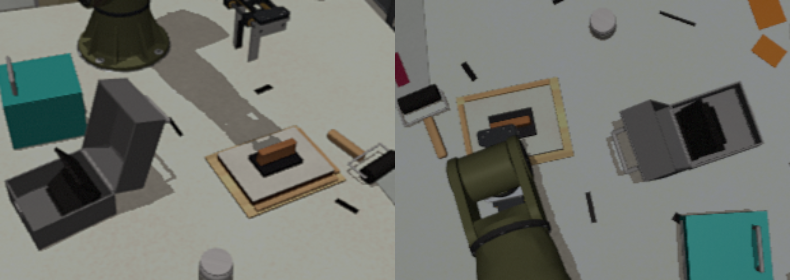

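The baren lies flat on the middle of the sheet, at (277,160) in the left view. The lid is open, the nest is empty, the other things have not moved, and the gripper is clear.

```bash
python3 -c "from station import hand_in; print(hand_in())"
```

```text
the job is handed in; nothing more can be done
None
```

The job is handed in at about 24 s: the grey case's lid stands fully open on its own, the baren lies flat side down within about 3 mm of the middle of the sheet, and the tin, gouge and brayer were not touched.

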